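Load the draining carriage and slide it home under the hood

TASK

Put the washed beakers away to drain: draw the carriage out of the low hood to its front stop, stand every beaker from the mat on it mouth down, and only then push the loaded carriage gently back until it is fully home. Last, slide the drip tray in beneath it between the floor guides, its plain end first and its tab outermost, until it is fully home against its stop. Leave the other things on the counter where they are.

Things in the scene. Friction and masses are not known exactly. Their poses are not given: they have to be found in the camera images.
- hood_mouth (a point): Mouth (one short end) of the draining hood, a fixed bamboo shelf on four posts: 140 mm across, 240 long, top 120 mm and underside 110 mm above the counter, open all round. Point on the counter, middle of the mouth; +y straight out of the mouth (the way the carriage comes out), x across, z up. The posts stand 56 to 66 mm either side of the middle.
- tray_stop (a point): Middle of the front face of the rubber bar that ends the drip tray's run, on the counter 180 mm inside the mouth; axes as hood_mouth. Two floor guides 18 mm high lead to it, 88 mm apart inside (x = +-44 mm), flaring to about 100 mm clear at tips 11 mm outside the mouth.
- carriage (a joint): The steel carriage that slides out of the hood's mouth: 0 = fully home under the hood (back stop), 0.235 m = fully out (front stop). Stays where it is left; about 1.5 N friction plus light damping.
- carriage_floor (a point): Centre of the carriage's inner floor, 30 mm above the counter; axes as hood_mouth. At home it lies 113 mm inside the mouth. Inside 76 mm across (x), 208 mm along (y), walls 4 mm thick, rim 18 mm above the floor. The underside is 24 mm above the counter: the drip tray's pan passes beneath.
- carriage_tab (a point): Grip point of the carriage's upright bamboo tab, 92 mm above the counter. The tab is 14 mm thick (x), 30 mm along y, from 30 to 110 mm above the counter; it stands 148 mm along +y from carriage_floor, on a 30 mm wide arm. Axes as hood_mouth.
- drip_tray: Loose black plastic drip tray, 280 mm (y) by 80 mm (x), rim 14 mm high, 0.25 kg, flat on the counter; origin at the centre of its underside. Upright tab at its +y end. The -y end goes first into the mouth, between the guides, under the carriage, up to tray_stop (origin then 40 mm inside the mouth). Slide it along the counter; do not lift it by the tab. Once home its tab blocks the carriage.
- drip_tab (a point): Grip point of the drip tray's upright bamboo tab, 80 mm above the tray's underside, 122 mm along the tray's +y from its origin; the tab is 14 mm thick (x), 30 mm along y, its top at 100 mm. Axes as drip_tray.
- mat: Thin ribbed silicone mat, fixed, 84 mm (x) by 262 mm (y), 3 mm thick, on which the beakers drain; origin at the centre of its underside.
- beaker1: Small steel beaker standing mouth down, straight round side 42 mm in diameter (44 mm at the lip), 72 mm high, about 90 g; origin at the centre of the underside (the lip), z up when mouth down. Two to four beakers are present; absent ones give None.
- beaker2: Small steel beaker standing mouth down, straight round side 42 mm in diameter (44 mm at the lip), 72 mm high, about 90 g; origin at the centre of the underside (the lip), z up when mouth down. Two to four beakers are present; absent ones give None.
- beaker3: Small steel beaker standing mouth down, straight round side 42 mm in diameter (44 mm at the lip), 72 mm high, about 90 g; origin at the centre of the underside (the lip), z up when mouth down. Two to four beakers are present; absent ones give None.
- beaker4: Small steel beaker standing mouth down, straight round side 42 mm in diameter (44 mm at the lip), 72 mm high, about 90 g; origin at the centre of the underside (the lip), z up when mouth down. Two to four beakers are present; absent ones give None.
- lid_mug: Bystander: grey plastic mug with hinged lid, 76 mm wide plus side handle, 103 mm high. Origin at the centre of its underside.
- jug: Bystander: white ceramic jug, 96 mm wide plus side handle, 135 mm high. Origin at the centre of its underside.
- caddy: Bystander: open bamboo caddy 110 x 140 x 110 mm with a spoon and a ladle reaching 220 mm. Origin at the centre of its underside.
- jar: Bystander: glass jar 72 mm wide, 110 mm high. Origin at the centre of its underside.
- mill: Bystander: dark wooden pepper mill 52 mm wide, 140 mm high. Origin at the centre of its underside.
Mind the look-alikes: they are no part of the job. What is shaped like the beaker2 but yellow is not meant.

How it is judged (in metres and radians):
On the way, in this order (a step that is already met when the one before it is completed fails the run):
1. the carriage is drawn out to its front stop (value of joint carriage above 0.228 m), for 0.2 s.
2. every beaker stands mouth down on the carriage while it is still out (x of beaker1 in the frame of carriage_floor between -0.02 and 0.02 m and y of beaker1 in the frame of carriage_floor between -0.088 and 0.088 m and z of beaker1 in the frame of carriage_floor between -0.006 and 0.006 m and angle between each of beaker1, beaker2, beaker3, beaker4's own z axis and vertical below 0.12 rad and linear speed of each of beaker1, beaker2, beaker3, beaker4 below 0.03 m/s and x of beaker2 in the frame of carriage_floor between -0.02 and 0.02 m and y of beaker2 in the frame of carriage_floor between -0.088 and 0.088 m and z of beaker2 in the frame of carriage_floor between -0.006 and 0.006 m and x of beaker3 in the frame of carriage_floor between -0.02 and 0.02 m and y of beaker3 in the frame of carriage_floor between -0.088 and 0.088 m and z of beaker3 in the frame of carriage_floor between -0.006 and 0.006 m and x of beaker4 in the frame of carriage_floor between -0.02 and 0.02 m and y of beaker4 in the frame of carriage_floor between -0.088 and 0.088 m and z of beaker4 in the frame of carriage_floor between -0.006 and 0.006 m and value of joint carriage above 0.19 m), for 0.2 s.
3. the loaded carriage is fully home under the hood (x of beaker1 in the frame of carriage_floor between -0.02 and 0.02 m and y of beaker1 in the frame of carriage_floor between -0.088 and 0.088 m and z of beaker1 in the frame of carriage_floor between -0.006 and 0.006 m and angle between each of beaker1, beaker2, beaker3, beaker4's own z axis and vertical below 0.12 rad and linear speed of each of beaker1, beaker2, beaker3, beaker4 below 0.03 m/s and x of beaker2 in the frame of carriage_floor between -0.02 and 0.02 m and y of beaker2 in the frame of carriage_floor between -0.088 and 0.088 m and z of beaker2 in the frame of carriage_floor between -0.006 and 0.006 m and x of beaker3 in the frame of carriage_floor between -0.02 and 0.02 m and y of beaker3 in the frame of carriage_floor between -0.088 and 0.088 m and z of beaker3 in the frame of carriage_floor between -0.006 and 0.006 m and x of beaker4 in the frame of carriage_floor between -0.02 and 0.02 m and y of beaker4 in the frame of carriage_floor between -0.088 and 0.088 m and z of beaker4 in the frame of carriage_floor between -0.006 and 0.006 m and value of joint carriage below 0.006 m), for 0.2 s.
4. the drip tray is fully home beneath it (x of drip_tray in the frame of hood_mouth between -0.01 and 0.01 m and y of drip_tray in the frame of hood_mouth below -0.033 m and angle between the y axis of drip_tray and the y axis of hood_mouth, either way round below 0.07 rad and height (world z) of drip_tray below 0.006 m and linear speed of drip_tray below 0.02 m/s and value of joint carriage below 0.006 m), for 0.2 s.
At the end, for the whole second after the job is handed in: Carriage within 6 mm of its back stop; every beaker at rest on its floor, mouth down (tilt under 0.12 rad, within 20 mm of its middle line, 88 mm along it); drip tray flat beneath, within 7 mm of its stop, 10 mm sideways, 0.07 rad, at rest (all of step 4 and x of beaker1 in the frame of carriage_floor between -0.02 and 0.02 m and y of beaker1 in the frame of carriage_floor between -0.088 and 0.088 m and z of beaker1 in the frame of carriage_floor between -0.006 and 0.006 m and angle between each of beaker1, beaker2, beaker3, beaker4's own z axis and vertical below 0.12 rad and linear speed of each of beaker1, beaker2, beaker3, beaker4 below 0.03 m/s and x of beaker2 in the frame of carriage_floor between -0.02 and 0.02 m and y of beaker2 in the frame of carriage_floor between -0.088 and 0.088 m and z of beaker2 in the frame of carriage_floor between -0.006 and 0.006 m and x of beaker3 in the frame of carriage_floor between -0.02 and 0.02 m and y of beaker3 in the frame of carriage_floor between -0.088 and 0.088 m and z of beaker3 in the frame of carriage_floor between -0.006 and 0.006 m and x of beaker4 in the frame of carriage_floor between -0.02 and 0.02 m and y of beaker4 in the frame of carriage_floor between -0.088 and 0.088 m and z of beaker4 in the frame of carriage_floor between -0.006 and 0.006 m); the robot touches nothing.
It fails at once if a bystander is moved more than 40 mm (distance of any of lid_mug, jug, caddy, jar, mill from where it was at the start of the episode above 0.04 m).
It fails at once if the carriage is slammed home (faster than 0.5 m/s) (velocity of joint carriage below -0.5 m/s).
Of beaker1, beaker2, beaker3, beaker4 only 2 to 4 are there at a start; the rules pass over those that are not, and their reading is None.
At some moment in a run one of drip_tray may be knocked a few centimetres aside while the robot is not near it.
It also fails if it takes over 208 s, if anything falls off the work surface, if the arm or the gripper's body presses on something with over 40 N, if the wrist force passes 120 N, or if a joint passes its speed limit or range.

ROBOT

A 6-joint arm with a two-finger parallel gripper is mounted at the origin on the work surface. World frame = base frame: x ahead of the robot, y to its left, z up, the work surface at z = 0. Lengths are in mm, angles in rad, forces in N, time in s.
With the tool pointing down it reaches from about 275 to 1000 mm from the base axis. Payload 8.4 kg.
Tool frame: the origin (TCP) lies midway between the tips of the shut fingers; the grasp point (between the pads) lies 19 mm behind it; z points along the fingers, y is the line along which they close (so a half turn about z gives the same grasp; the last joint's range is limited). The gripper opens to 85 mm and grips with 20 to 120 N. Pads are 22 mm wide; open, the fingers measure 114 mm over their backs; the gripper's body (76 mm by 85 mm) begins 54 mm behind the grasp point. The pads swing forward as they close: fully open they stand 13 mm farther back than shut.
Start: joints at [-1.268, 0.353, 1.633, -0, 1.155, -0.002], TCP at [187.562, -596.195, 231.281] pointing down, gripper open.
Joint ranges: [-2.63, 2.63], [-0.92, 2.1], [0.06, 2.66], [-1.3, 4.44], [0, 2.69], [-3.02, 3.02]. Speed limits (rad/s): [2.22, 2.22, 2.79, 3.14, 3.14, 3.14].

INTERFACE

Orientations are given as [roll, pitch, yaw] about the fixed x, y, z axes, in that order (R = Rz(yaw) Ry(pitch) Rx(roll)).
In Python, from rig import monitor, imaging, r gives the robot as it stands.
- The arm moves only by the tool drive_tool, never from a script. Its argument "plan" is a list of rows, each an object of numbers: "x", "y", "z": the shift along the tool's x, y, z in units of 50 mm (1.0 is 50 mm); "ax", "ay", "az": the turn, a rotation vector about the tool's x, y, z in units of 6 degrees (1.0 is 6 degrees); "hand": the finger opening in mm, from 0 to 85.4. In form: [{"x": .., "y": .., "z": .., "ax": .., "ay": .., "az": .., "hand": ..}, ...]. A call has 1 to 8 rows; each row is the pose to reach, as a shift and turn from the pose commanded when the call began, along the tool's axes at that moment; what a row does not reach only later rows make up. A row lasts 1/10 s, in which the tool goes at most 50 mm and 8.59 degrees, less where a joint would pass 70% of its speed; a pose out of reach is approached as far as the arm can. A call with a gripper value outside its range is refused whole. The fingers move at their own pace and stop on an object; "grip_force" is the grip in N (left out, the last holds). Time passes only in rows, so rows that repeat a pose let the fingers close. It gives the time, the measured TCP pose, the force, the opening and the grip force at its end, in the units of the state.
- monitor.sense(): the state, without advancing time (a new reading comes with each control period).
- imaging.grab_frame(name): name is "side" or "top" or "wrist"; returns the picture (400x640x3 uint8, red, green, blue); there is no depth.
- imaging.camera_info(name): a dict with "mtx" (3x3 intrinsics, pixels), "R" (3x3) and "t" (3): a world point X has camera coordinates R X + t. Camera axes: x right, y down, z forward; pixel columns grow to the right and rows downward; lengths in mm; the calibration is good to about 2 mm. The wrist camera is an equidistant fisheye: a pixel r from the principal point sees the ray r / f radians off the axis. A picture is of the moment at which its call begins: read the wrist's pose just before it. camera_info takes no time and is no camera call; for the wrist camera it gives the pose at the moment of the call.
- r.sign_off(): hands the job in; it is judged then, once.
The state is a dict: "clock": time; "qpos": joint angles; "qvel": joint speeds; "joint_efforts": joint torques, N m; "eef_pos": TCP position; "tcp_rot": TCP orientation; "contact_force": force on the tool from outside, world axes, zero at the start; "wrist_torque": the same for the moment, N m; "opening": opening from 0.0 (shut) to 1.0 (fully open); "grasp_force": force on a finger pad.
Only numpy, scipy, OpenCV 4.12 (cv2) and the standard library are available. Lean on these libraries where they do the work, as an engineer would, in place of code of your own. Each camera call takes 0.05 s, during which the arm holds its last target. There are 200 camera calls.

## Working session

There is one attempt and no reset: what is moved stays moved. The work goes in short steps, Python scripts to look and compute and a tool call to move; the robot and the scene stay as the last step left them, time stands still between calls to the robot, and variables do not carry over. Pictures are saved under pics/ and viewed, at most 14 in all, crops included, and the job is handed in when it is done.

Besides the shell and the picture viewer there is one more tool, called as name([rows], argument=value, ...), one row to a line, values as JSON. drive_tool: Moves the arm, as the interface text tells. Its arguments: {"type":"object","properties":{"plan":{"type":"array","items":{"type":"object","properties":{"x":{"type":"number"},"y":{"type":"number"},"z":{"type":"number"},"ax":{"type":"number"},"ay":{"type":"number"},"az":{"type":"number"},"hand":{"type":"number"}}}},"grip_force":{"type":"number"}},"required":["plan"]}

```bash
mkdir -p pics; cat > h.py <<'E'
from rig import monitor, imaging, r
import cv2, numpy as np
def snap(n,f,crop=None,s=1):
    im=imaging.grab_frame(n)[:,:,::-1]
    if crop: a,b,c,d=crop; im=im[b:d,a:c]
    cv2.imwrite('pics/'+f,cv2.resize(im,None,fx=s,fy=s,interpolation=cv2.INTER_CUBIC))
def world(n,u,v,z,ci=None):
    c=ci or imaging.camera_info(n);K=np.array(c['mtx']);R=np.array(c['R']);t=np.array(c['t'])
    d=np.linalg.inv(K)@[u,v,1]
    if n=='wrist':
        q=d[:2];th=np.linalg.norm(q);d=np.r_[q/th*np.sin(th),np.cos(th)]
    o=-R.T@t;d=R.T@d
    return o+d*(z-o[2])/d[2]
def pix(n,X):
    c=imaging.camera_info(n);p=np.array(c['R'])@np.array(X,float)+np.array(c['t'])
    K=np.array(c['mtx'])
    if n=='wrist':
        th=np.arctan2(np.linalg.norm(p[:2]),p[2]);q=p[:2]/np.linalg.norm(p[:2])*th
        return K[:2,:2]@q+K[:2,2]
    return (K@(p/p[2]))[:2]
E
python3 - <<'E'
from h import *
np.set_printoptions(suppress=True,precision=1)
snap('top','top1.png',s=1.25);snap('side','side1.png',s=1.25)
for n in('top','side'):
    c=imaging.camera_info(n);print(n,c['mtx'],-np.array(c['R']).T@c['t'],c['R'])
print(monitor.sense())
E
```

```text
top [[379.    0.  314.8]
 [  0.  379.  199.7]
 [  0.    0.    1. ]] [ 317.5  -20.8 1056.4] [[ 0.  -1.   0. ]
 [-1.  -0.  -0.2]
 [ 0.2 -0.  -1. ]]
side [[496.6   0.  328.2]
 [  0.  496.6 198.2]
 [  0.    0.    1. ]] [  74.1  730.5 1026.9] [[-0.9 -0.5 -0. ]
 [-0.4  0.6 -0.7]
 [ 0.3 -0.6 -0.7]]
{'clock': 0.1, 'qpos': array([-1.3,  0.4,  1.6,  0. ,  1.2, -0. ]), 'qvel': array([ 0., -0., -0., -0., -0.,  0.]), 'joint_efforts': array([  0. , -60.6, -34.3,   0. ,   0. ,   0. ]), 'eef_pos': array([ 187.4, -595.8,  230.6]), 'tcp_rot': array([-3.1, -0. ,  0.3]), 'contact_force': array([ 0.2, -0.4, -0. ]), 'wrist_torque': array([ 0., -0.,  0.]), 'grasp_force': 0.0, 'opening': 0.9999483776438403}
```

View pics/top1.png

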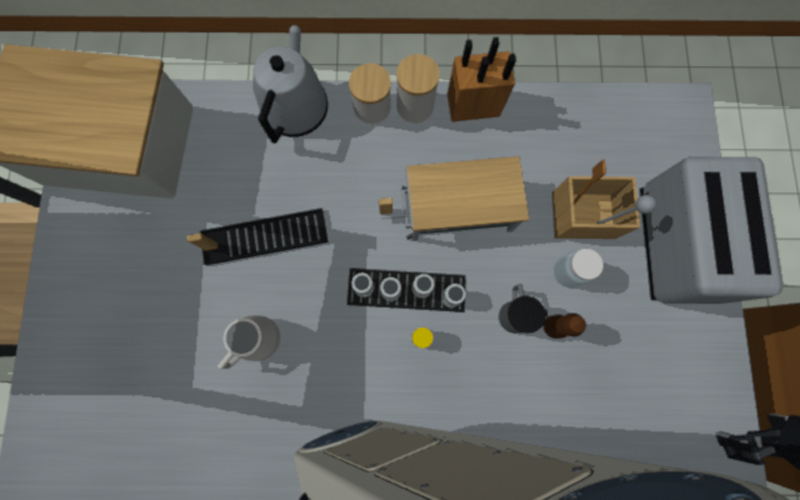

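View pics/side1.png

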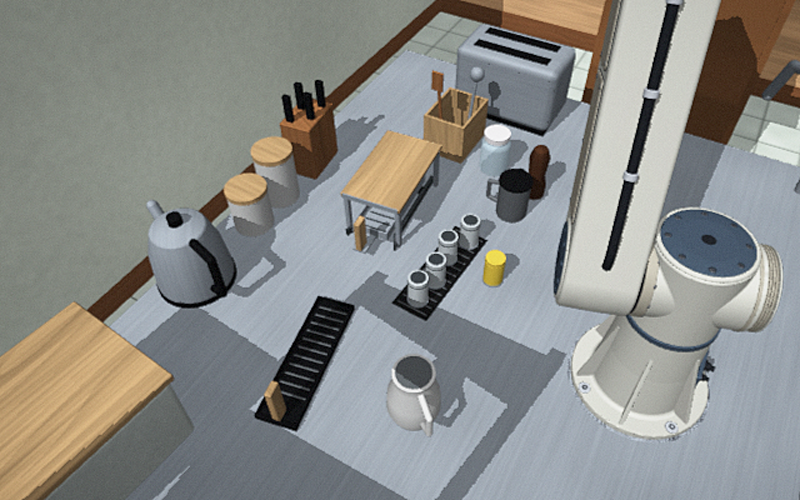

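The top view shows the hood (its mouth on the left/+y side), the carriage tab at about (386,206), four beakers on the mat at (362,285), (390,289), (424,287) and (454,294), the tray at (205–327, 210–262) with its tab at +y, and the yellow decoy at (422,338). I'll enlarge this for measurement.

```bash
python3 - <<'E'
from h import *
snap('top','top2.png',(275,115,435,255),5)
snap('top','top3.png',(140,155,280,225),5)
E
```

```text
(no output)
```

View pics/top2.png

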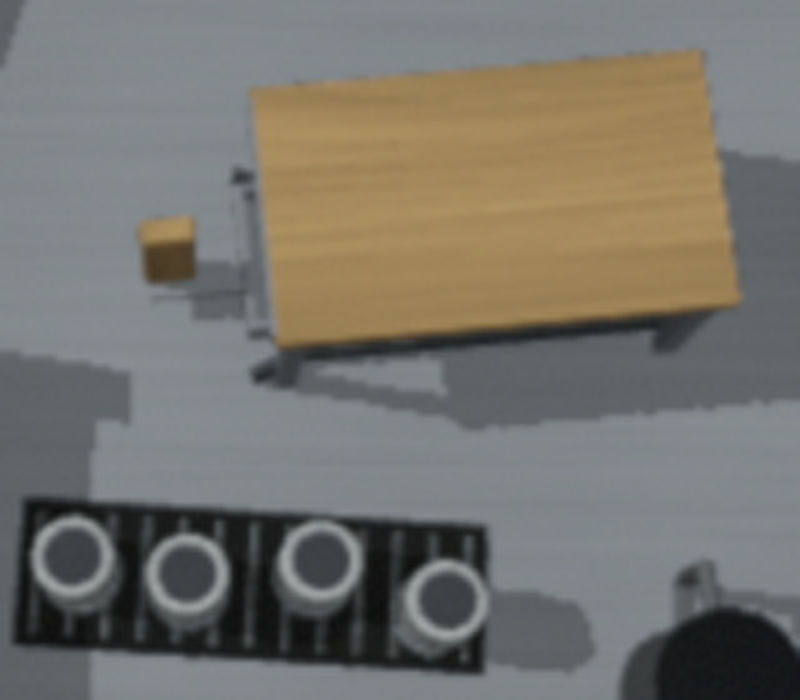

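View pics/top3.png

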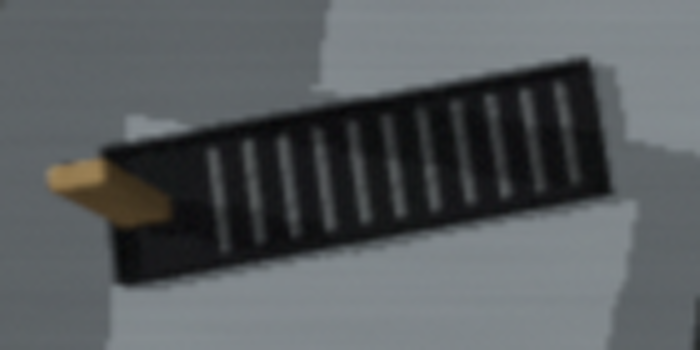

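The hood top's corners in the crop are (250,90), (705,50), (740,300) and (277,348). The beaker tops are at (73,558), (187,575), (320,563) and (446,602). The tray corners are at (103,148), (588,60), (610,190) and (120,284).

```bash
python3 - <<'E'
from h import *
np.set_printoptions(suppress=True,precision=1)
W=lambda u,v,z,o=(275,115):world('top',o[0]+u/5,o[1]+v/5,z)[:2]
H=np.array([W(*p,120) for p in[(250,90),(705,50),(740,300),(277,348)]])
print('hood',H.tolist(),np.linalg.norm(np.diff(H,axis=0,append=H[:1]),axis=1))
c=H.mean(0);d=(H[0]+H[3]-H[1]-H[2]);d/=np.linalg.norm(d);m=c+120*d
print('c',c,'dir',d,np.degrees(np.arctan2(d[1],d[0])),'mouth',m,'tab@home pred',m+35*d)
print('tabtop',W(167,230,110))
for p in[(73,558),(187,575),(320,563),(446,602)]:print('b',W(*p,75))
M=np.array([W(*p,3) for p in[(25,500),(487,525),(485,672),(15,643)]]);print('mat',M.mean(0),np.linalg.norm(np.diff(M,axis=0),axis=1))
T=np.array([W(*p,14,(140,155)) for p in[(103,148),(588,60),(610,190),(120,284)]])
e=(T[0]+T[3]-T[1]-T[2]);e/=np.linalg.norm(e)
print('tray',T.mean(0),np.linalg.norm(np.diff(T,axis=0),axis=1),e,np.degrees(np.arctan2(e[1],e[0])),'tab',T.mean(0)+122*e, 'tabtop px',W(77,176,100,(140,155)))
print('sense',monitor.sense()['tcp_rot'].tolist())
E
```

```text
hood [[684.6961179517934, -47.193409300877114], [708.6379112140647, -286.1962478229027], [572.9483612466462, -297.77200926654393], [546.0974198582455, -61.04897525064122]] [240.2 136.2 238.2 139.3]
c [ 628.1 -173.1] dir [-0.1  1. ] 96.09432051281688 mouth [615.4 -53.7] tab@home pred [611.6 -18.9]
tabtop [611.3  -4.4]
b [443.9  43.5]
b [435.4 -16. ]
b [442.1 -85.2]
b [ 422.2 -150.4]
mat [439.  -52.3] [259.9  82.1 260.5]
tray [557.  270.3] [277.3  77.4 276.6] [-0.2  1. ] 101.34490833302002 tab [533.  389.9] tabtop px [533.  390.5]
sense [-3.140732982708511, -2.4401900826864775e-05, 0.30480059078724153]
```

```bash
cat >> h.py <<'E'
from scipy.spatial.transform import Rotation as Ro
def row(x,y,z,yaw):
    s=monitor.sense();R=Ro.from_euler('xyz',s['tcp_rot']);G=Ro.from_euler('xyz',[np.pi,0,np.radians(yaw)])
    d=R.inv().apply(np.array([x,y,z])-s['eef_pos'])/50;a=np.degrees((R.inv()*G).as_rotvec())/6
    print('xyz',d.round(3),'a',a.round(2),'|',s['eef_pos'].round(1),'op',round(s['opening']*85.4,1),'F',s['contact_force'].round(1),'t',round(s['clock'],1))
E
python3 -c "
from h import *
row(611,-4,260,96.1)"
```

```text
xyz [11.633 -8.751 -0.576] a [-1.000e-02 -1.000e-02 -1.311e+01] | [ 187.5 -595.9  230.8] op 85.4 F [0.7 0.4 1.1] t 0.2
```

drive_tool([
  {"z":-0.58},
  {"x":11.63,"y":-8.75,"z":-0.58,"az":-13.11},
  {"x":11.63,"y":-8.75,"z":-0.58,"az":-13.11},
  {"x":11.63,"y":-8.75,"z":-0.58,"az":-13.11},
  {"x":11.63,"y":-8.75,"z":-0.58,"az":-13.11},
  {"x":11.63,"y":-8.75,"z":-0.58,"az":-13.11},
  {"x":11.63,"y":-8.75,"z":-0.58,"az":-13.11},
  {"x":11.63,"y":-8.75,"z":-0.58,"az":-13.11,"hand":50},
])

```text
invalid input
```

```bash
python3 -c "
from h import *
row(611,-4,260,96.1)"
```

```text
xyz [11.633 -8.751 -0.576] a [-1.000e-02 -1.000e-02 -1.311e+01] | [ 187.5 -595.9  230.8] op 85.4 F [0.7 0.4 1.1] t 0.2
```

drive_tool([
  {"x":0,"y":0,"z":-0.58,"ax":0,"ay":0,"az":0,"hand":85},
  {"x":5.8,"y":-4.38,"z":-0.58,"ax":0,"ay":0,"az":-6.5,"hand":85},
  {"x":5.8,"y":-4.38,"z":-0.58,"ax":0,"ay":0,"az":-6.5,"hand":85},
  {"x":5.8,"y":-4.38,"z":-0.58,"ax":0,"ay":0,"az":-6.5,"hand":85},
  {"x":5.8,"y":-4.38,"z":-0.58,"ax":0,"ay":0,"az":-6.5,"hand":85},
  {"x":5.8,"y":-4.38,"z":-0.58,"ax":0,"ay":0,"az":-6.5,"hand":85},
  {"x":5.8,"y":-4.38,"z":-0.58,"ax":0,"ay":0,"az":-6.5,"hand":85},
  {"x":5.8,"y":-4.38,"z":-0.58,"ax":0,"ay":0,"az":-6.5,"hand":50},
])

```text
clock: 1.0
eef_pos: [391.4, -309.4, 260.4]
tcp_rot: [3.141, 0.0, 0.985]
contact_force: [1.1, -1.0, 0.7]
opening: 0.853
grasp_force: 0.0
```

```bash
python3 -c "
from h import *
row(611,-4,260,96.1)"
```

```text
xyz [7.517 0.285 0.008] a [ 0.    0.   -6.61] | [ 391.4 -309.4  260.4] op 72.8 F [ 1.1 -1.   0.7] t 1.0
```

drive_tool([
  {"x":7.52,"y":0.28,"z":0,"ax":0,"ay":0,"az":-6.61,"hand":50},
  {"x":7.52,"y":0.28,"z":0,"ax":0,"ay":0,"az":-6.61,"hand":50},
  {"x":7.52,"y":0.28,"z":0,"ax":0,"ay":0,"az":-6.61,"hand":50},
  {"x":7.52,"y":0.28,"z":0,"ax":0,"ay":0,"az":-6.61,"hand":50},
  {"x":7.52,"y":0.28,"z":0,"ax":0,"ay":0,"az":-6.61,"hand":50},
  {"x":7.52,"y":0.28,"z":0,"ax":0,"ay":0,"az":-6.61,"hand":50},
  {"x":7.52,"y":0.28,"z":0,"ax":0,"ay":0,"az":-6.61,"hand":50},
  {"x":7.52,"y":0.28,"z":0,"ax":0,"ay":0,"az":-6.61,"hand":50},
])

```text
clock: 1.8
eef_pos: [611.8, -2.1, 260.1]
tcp_rot: [3.141, -0.001, 1.68]
contact_force: [0.3, -1.3, 0.8]
opening: 0.585
grasp_force: 0.0
```

```bash
python3 - <<'E'
from h import *
row(611,-4,73,96.1)
c=imaging.camera_info('wrist');print(c,-np.array(c['R']).T@c['t'])
snap('wrist','w1.png',s=1.25)
E
```

```text
xyz [-0.038 -0.023  3.741] a [ 0.01 -0.01  0.02] | [611.8  -2.1 260.1] op 49.9 F [ 0.3 -1.3  0.8] t 1.8
{'mtx': array([[309.70691629,   0.        , 318.70115854],
       [  0.        , 309.70691629, 197.8318415 ],
       [  0.        ,   0.        ,   1.        ]]), 'R': array([[ 9.93980261e-01,  1.09559014e-01,  2.49974332e-04],
       [ 1.03484095e-01, -9.39609557e-01,  3.26228330e-01],
       [ 3.59761324e-02, -3.24238652e-01, -9.45290968e-01]]), 't': array([-607.03804876, -117.03363735,  384.84034634])} [601.64989115  81.32068114 402.11753553]
```

View pics/w1.png

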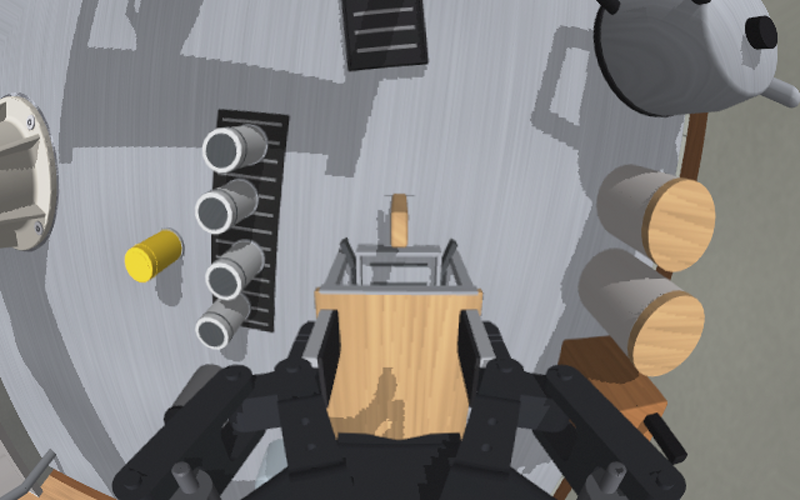

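The wrist view shows the hood below the gripper and the tab at (399,195–247), in line with the gripper. I'll check this against predictions.

```bash
python3 - <<'E'
from h import *
np.set_printoptions(suppress=True,precision=1)
d=np.array([-.106,.994]);x=np.array([.994,.106]);m=np.array([615.4,-53.7])
for s in (0,14.5,20):
  for a,z in((50,110),(20,110),(50,30)):
    print(s,a,z,1.25*pix('wrist',[*(m+d*(s+a)),z]))
print('hood edge',1.25*pix('wrist',[*(m+x*70),120]),1.25*pix('wrist',[*(m-x*70),120]))
for v in(225,247):print(world('wrist',399/1.25,v/1.25,110),world('wrist',399/1.25,v/1.25,110))
E
```

```text
0 50 110 [394.8 231.4]
0 20 110 [394.8 266.8]
0 50 30 [395.4 208.2]
14.5 50 110 [394.9 213.6]
14.5 20 110 [394.8 250. ]
14.5 50 30 [395.5 193.8]
20 50 110 [394.9 206.7]
20 20 110 [394.8 243.5]
20 50 30 [395.5 188.3]
hood edge [480.  293.9] [309.6 293.3]
[612.8   1.6 110. ] [612.8   1.6 110. ]
[614.8 -16.5 110. ] [614.8 -16.5 110. ]
```

```bash
python3 -c "
from h import *
row(613.5,-2,73,96.1)"
```

```text
xyz [-0.04  -0.005  3.739] a [ 0.02 -0.02  0.03] | [ 6.132e+02 -3.000e-01  2.600e+02] op 50.0 F [ 1.1  2.1 -0.2] t 1.9
```

drive_tool([
  {"x":-0.03,"y":0,"z":1,"ax":0,"ay":0,"az":0,"hand":50},
  {"x":-0.03,"y":0,"z":2,"ax":0,"ay":0,"az":0,"hand":50},
  {"x":-0.03,"y":0,"z":3,"ax":0,"ay":0,"az":0,"hand":50},
  {"x":-0.03,"y":0,"z":3.74,"ax":0,"ay":0,"az":0,"hand":50},
  {"x":-0.03,"y":0,"z":3.74,"ax":0,"ay":0,"az":0,"hand":8},
  {"x":-0.03,"y":0,"z":3.74,"ax":0,"ay":0,"az":0,"hand":8},
  {"x":-0.03,"y":0,"z":3.74,"ax":0,"ay":0,"az":0,"hand":8},
  {"x":-0.03,"y":0,"z":3.74,"ax":0,"ay":0,"az":0,"hand":8},
], grip_force=30)

```text
clock: 2.65
eef_pos: [612.8, -7.0, 75.2]
tcp_rot: [3.136, 0.0, 1.677]
contact_force: [8.8, 0.0, -17.2]
opening: 0.159
grasp_force: 35.3
```

drive_tool([
  {"x":0.3,"y":0.03,"z":0,"ax":0,"ay":0,"az":0,"hand":8},
  {"x":0.9,"y":0.03,"z":0,"ax":0,"ay":0,"az":0,"hand":8},
  {"x":1.5,"y":0.03,"z":0,"ax":0,"ay":0,"az":0,"hand":8},
  {"x":2.1,"y":0.03,"z":0,"ax":0,"ay":0,"az":0,"hand":8},
  {"x":2.7,"y":0.03,"z":0,"ax":0,"ay":0,"az":0,"hand":8},
  {"x":3.3,"y":0.03,"z":0,"ax":0,"ay":0,"az":0,"hand":8},
  {"x":3.8,"y":0.03,"z":0,"ax":0,"ay":0,"az":0,"hand":8},
  {"x":4.1,"y":0.03,"z":0,"ax":0,"ay":0,"az":0,"hand":8},
])

```text
clock: 3.45
eef_pos: [592.3, 199.1, 75.2]
tcp_rot: [3.136, -0.001, 1.678]
contact_force: [10.5, -2.5, -17.2]
opening: 0.158
grasp_force: 35.8
```

drive_tool([
  {"x":0.06,"y":0,"z":0,"ax":0,"ay":0,"az":0,"hand":8},
  {"x":0.12,"y":0,"z":0,"ax":0,"ay":0,"az":0,"hand":8},
  {"x":0.18,"y":0,"z":0,"ax":0,"ay":0,"az":0,"hand":8},
  {"x":0.24,"y":0,"z":0,"ax":0,"ay":0,"az":0,"hand":8},
])

```text
clock: 3.85
eef_pos: [591.2, 209.5, 75.2]
tcp_rot: [3.136, -0.001, 1.677]
contact_force: [9.1, -0.2, -16.3]
opening: 0.156
grasp_force: 35.5
```

drive_tool([
  {"x":0.05,"y":0,"z":0,"ax":0,"ay":0,"az":0,"hand":8},
  {"x":0.1,"y":0,"z":0,"ax":0,"ay":0,"az":0,"hand":8},
  {"x":0.15,"y":0,"z":0,"ax":0,"ay":0,"az":0,"hand":8},
  {"x":0.2,"y":0,"z":0,"ax":0,"ay":0,"az":0,"hand":8},
])

```text
clock: 4.25
eef_pos: [590.9, 211.7, 75.3]
tcp_rot: [3.137, 0.01, 1.679]
contact_force: [16.8, -49.3, -7.8]
opening: 0.16
grasp_force: 36.8
```

drive_tool([
  {"x":0.05,"y":0,"z":0,"ax":0,"ay":0,"az":0,"hand":8},
  {"x":0.1,"y":0,"z":0,"ax":0,"ay":0,"az":0,"hand":8},
])

```text
clock: 4.45
eef_pos: [590.5, 215.9, 75.5]
tcp_rot: [3.137, 0.011, 1.679]
contact_force: [15.9, -41.0, -3.3]
opening: 0.161
grasp_force: 37.1
```

drive_tool([
  {"x":-0.12,"y":0,"z":0,"ax":0,"ay":0,"az":0,"hand":8},
  {"x":-0.12,"y":0,"z":0,"ax":0,"ay":0,"az":0,"hand":50},
  {"x":-0.12,"y":0,"z":0,"ax":0,"ay":0,"az":0,"hand":50},
  {"x":-0.12,"y":0,"z":0,"ax":0,"ay":0,"az":0,"hand":50},
  {"x":-0.12,"y":0,"z":-1,"ax":0,"ay":0,"az":0,"hand":60},
  {"x":-0.12,"y":0,"z":-2,"ax":0,"ay":0,"az":0,"hand":70},
  {"x":-0.12,"y":0,"z":-3,"ax":0,"ay":0,"az":0,"hand":70},
  {"x":-0.12,"y":0,"z":-3,"ax":0,"ay":0,"az":0,"hand":70},
])

```text
clock: 5.25
eef_pos: [591.3, 220.1, 231.9]
tcp_rot: [3.129, -0.003, 1.679]
contact_force: [0.2, -0.8, -0.5]
opening: 0.82
grasp_force: 0.0
```

```bash
python3 - <<'E'
from h import *
row(444,43.5,225,96.1)
snap('wrist','w2.png',s=1.25)
snap('side','side2.png',(160,80,420,330),3)
c=imaging.camera_info('wrist');np.savez('w2.npz',**c)
E
```

```text
xyz [-3.194 -3.311  0.085] a [ 0.12 -0.03  0.01] | [591.3 220.1 231.9] op 70.0 F [ 0.2 -0.8 -0.5] t 5.2
```

View pics/w2.png

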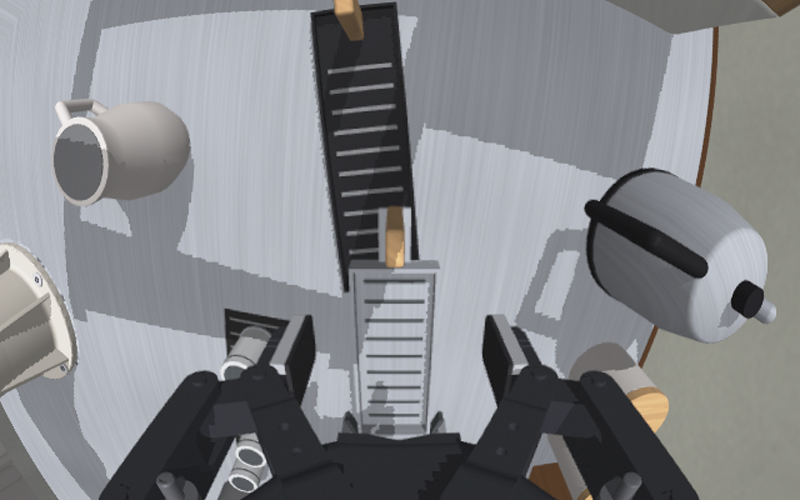

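```bash
python3 - <<'E'
from h import *
np.set_printoptions(suppress=True,precision=1)
for p in((350,263),(438,263),(353,433),(428,433)):print(p,world('wrist',p[0]/1.25,p[1]/1.25,48))
d=np.array([-.106,.994]);x=np.array([.994,.106]);m=np.array([615.4,-53.7])
f=m+122*d;print('pred floor',f,'front corners',f+108*d-42*x,f+108*d+42*x)
im=imaging.grab_frame('top')[:,:,::-1].copy()
cv2.imwrite('pics/top4.png',cv2.resize(im[130:230,200:340],None,fx=5.5,fy=5.5,interpolation=cv2.INTER_CUBIC))
E
```

```text
(350, 263) [549.5 173.5  48. ]
(438, 263) [627.4 181.9  48. ]
(353, 433) [563.1 -39.4  48. ]
(428, 433) [649.5 -29.5  48. ]
pred floor [602.5  67.6] front corners [549.3 170.5] [632.8 179.4]
```

View pics/top4.png

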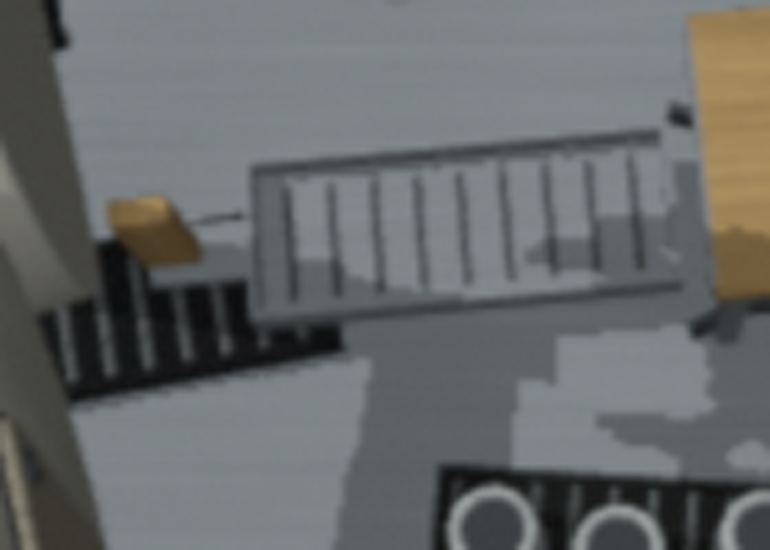

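The carriage is out at the stop; its front corners in the crop are (252,168) and (255,325), which agree with the prediction, and the tray is unchanged. Next I'll collect beaker 1.

```bash
python3 - <<'E'
from h import *
for p in((252,168),(255,325)):print(world('top',200+p[0]/5.5,130+p[1]/5.5,48).round(1))
row(445,43.5,150,96.1)
E
```

```text
[630.6 170.1  48. ]
[549.5 165.2  48. ]
xyz [-3.171 -3.205  1.47 ] a [ 0.01 -0.    0.01] | [587.3 218.3 223.6] op 70.0 F [-0.3 -1.  -0.2] t 5.4
```

drive_tool([
  {"x":-0.8,"y":-0.8,"z":0.2,"ax":0,"ay":0,"az":0,"hand":70},
  {"x":-1.6,"y":-1.6,"z":0.5,"ax":0,"ay":0,"az":0,"hand":70},
  {"x":-2.4,"y":-2.4,"z":0.8,"ax":0,"ay":0,"az":0,"hand":70},
  {"x":-3.17,"y":-3.2,"z":1.2,"ax":0,"ay":0,"az":0,"hand":70},
  {"x":-3.17,"y":-3.2,"z":1.47,"ax":0,"ay":0,"az":0,"hand":70},
  {"x":-3.17,"y":-3.2,"z":1.47,"ax":0,"ay":0,"az":0,"hand":70},
])

```text
clock: 6.0
eef_pos: [439.0, 40.9, 145.8]
tcp_rot: [-3.132, 0.0, 1.676]
contact_force: [-0.1, 0.3, 0.0]
opening: 0.819
grasp_force: 0.0
```

```bash
python3 - <<'E'
from h import *
row(445,43.5,28,96.1)
snap('wrist','w3.png',s=1.25)
for b in((444,43.5),(435.4,-16),(442,-85),(422,-150)):print(1.25*pix('wrist',[*b,75]))
E
```

```text
xyz [0.04  0.148 2.355] a [-0.1   0.   -0.01] | [439.   40.9 145.8] op 70.0 F [-0.1  0.3  0. ] t 6.0
[404.08102219 261.39547182]
[380.9526161  343.77998334]
[382.17962671 418.75960782]
[352.73620731 467.62272195]
```

View pics/w3.png

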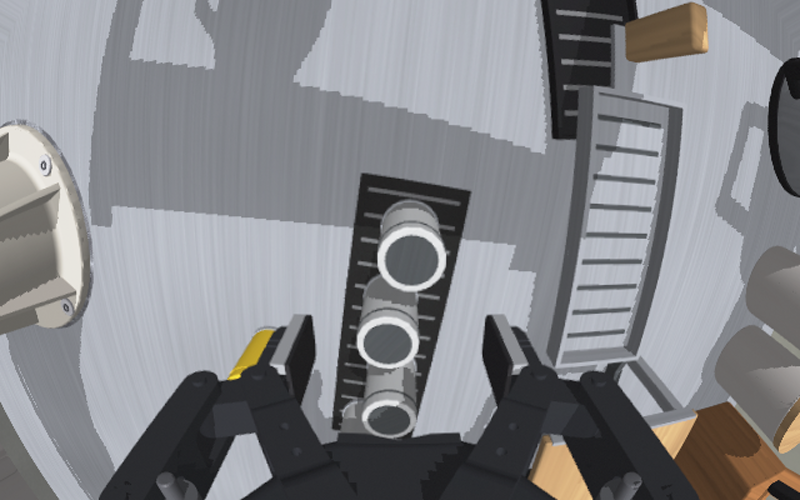

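The wrist view shows beakers 1–3 at (412,259), (388,342) and (390,413), against predictions of (404,261), (381,344) and (382,419). They sit about 3 mm to +x, which is well within the opening.

drive_tool([
  {"x":0.04,"y":0.06,"z":0.6,"ax":0,"ay":0,"az":0,"hand":70},
  {"x":0.04,"y":0.06,"z":1.2,"ax":0,"ay":0,"az":0,"hand":70},
  {"x":0.04,"y":0.06,"z":1.8,"ax":0,"ay":0,"az":0,"hand":70},
  {"x":0.04,"y":0.06,"z":2.35,"ax":0,"ay":0,"az":0,"hand":70},
  {"x":0.04,"y":0.06,"z":2.35,"ax":0,"ay":0,"az":0,"hand":36},
  {"x":0.04,"y":0.06,"z":2.35,"ax":0,"ay":0,"az":0,"hand":36},
  {"x":0.04,"y":0.06,"z":2.35,"ax":0,"ay":0,"az":0,"hand":36},
  {"x":0.04,"y":0.06,"z":2.35,"ax":0,"ay":0,"az":0,"hand":36},
], grip_force=25)

```text
clock: 6.85
eef_pos: [449.3, 45.8, 33.5]
tcp_rot: [3.139, -0.0, 1.678]
contact_force: [-0.5, 0.1, -2.1]
opening: 0.487
grasp_force: 27.1
```

```bash
python3 - <<'E'
from h import *
print(monitor.sense()['grasp_force'])
f=np.array([603,67.]);d=np.array([-.106,.994])
row(445,43.5,150,96.1); row(*(f+76*d),150,96.1)
E
```

```text
27.05355942249298
xyz [-0.037 -0.086 -2.33 ] a [ 0.02 -0.    0.01] | [449.3  45.8  33.5] op 41.6 F [-0.5  0.1 -2.1] t 6.8
xyz [ 1.613  3.107 -2.323] a [ 0.02 -0.    0.01] | [449.3  45.8  33.5] op 41.6 F [-0.5  0.1 -2.1] t 6.8
```

drive_tool([
  {"x":0,"y":0,"z":-0.7,"ax":0,"ay":0,"az":0,"hand":36},
  {"x":0,"y":0,"z":-1.5,"ax":0,"ay":0,"az":0,"hand":36},
  {"x":0.4,"y":0.7,"z":-2.1,"ax":0,"ay":0,"az":0,"hand":36},
  {"x":0.9,"y":1.5,"z":-2.3,"ax":0,"ay":0,"az":0,"hand":36},
  {"x":1.4,"y":2.3,"z":-2.3,"ax":0,"ay":0,"az":0,"hand":36},
  {"x":1.61,"y":2.9,"z":-2.3,"ax":0,"ay":0,"az":0,"hand":36},
  {"x":1.61,"y":3.11,"z":-2.2,"ax":0,"ay":0,"az":0,"hand":36},
  {"x":1.61,"y":3.11,"z":-1.5,"ax":0,"ay":0,"az":0,"hand":36},
])

```text
clock: 7.65
eef_pos: [599.0, 143.3, 111.2]
tcp_rot: [3.132, -0.001, 1.678]
contact_force: [1.7, 0.1, -2.1]
opening: 0.489
grasp_force: 27.2
```

```bash
python3 - <<'E'
from h import *
f=np.array([603,67.]);d=np.array([-.106,.994])
row(*(f+76*d),61,96.1)
E
```

```text
xyz [-0.008 -0.091  1.004] a [ 0.09 -0.01  0.01] | [599.  143.3 111.2] op 41.7 F [ 1.7  0.1 -2.1] t 7.7
```

drive_tool([
  {"x":0,"y":0,"z":0.4,"ax":0,"ay":0,"az":0,"hand":36},
  {"x":0,"y":0,"z":0.7,"ax":0,"ay":0,"az":0,"hand":36},
  {"x":0,"y":0,"z":0.9,"ax":0,"ay":0,"az":0,"hand":36},
  {"x":0,"y":0,"z":0.95,"ax":0,"ay":0,"az":0,"hand":36},
  {"x":0,"y":0,"z":0.95,"ax":0,"ay":0,"az":0,"hand":36},
])

```text
clock: 8.15
eef_pos: [594.4, 142.1, 60.3]
tcp_rot: [3.141, -0.0, 1.677]
contact_force: [0.4, 0.2, -0.9]
opening: 0.484
grasp_force: 27.3
```

drive_tool([
  {"x":0,"y":0,"z":0,"ax":0,"ay":0,"az":0,"hand":70},
  {"x":0,"y":0,"z":0,"ax":0,"ay":0,"az":0,"hand":70},
  {"x":0,"y":0,"z":-0.6,"ax":0,"ay":0,"az":0,"hand":70},
  {"x":0,"y":0,"z":-1.4,"ax":0,"ay":0,"az":0,"hand":70},
  {"x":-0.7,"y":-0.7,"z":-1.8,"ax":0,"ay":0,"az":0,"hand":70},
  {"x":-1.4,"y":-1.5,"z":-1.8,"ax":0,"ay":0,"az":0,"hand":70},
  {"x":-2.1,"y":-2.3,"z":-1.8,"ax":0,"ay":0,"az":0,"hand":70},
  {"x":-2.7,"y":-3.1,"z":-1.8,"ax":0,"ay":0,"az":0,"hand":70},
])

```text
clock: 8.95
eef_pos: [460.7, -3.2, 150.7]
tcp_rot: [3.139, 0.0, 1.678]
contact_force: [0.2, 0.3, 0.5]
opening: 0.816
grasp_force: 0.0
```

drive_tool([
  {"x":-0.11,"y":-0.36,"z":0,"ax":0,"ay":0,"az":0,"hand":70},
  {"x":-0.11,"y":-0.36,"z":0,"ax":0,"ay":0,"az":0,"hand":70},
  {"x":-0.11,"y":-0.36,"z":0,"ax":0,"ay":0,"az":0,"hand":70},
])

```text
clock: 9.25
eef_pos: [445.2, -9.5, 150.6]
tcp_rot: [3.139, 0.0, 1.677]
contact_force: [-0.0, 1.1, -0.3]
opening: 0.821
grasp_force: 0.0
```

```bash
python3 - <<'E'
from h import *
row(438.5,-16,33.5,96.1)
snap('wrist','w4.png',s=1.25)
f=np.array([603,67.]);d=np.array([-.106,.994])
for b in([*(f+76*d),102],(435.4,-16,75),(442,-85,75),(422,-150,75)):print(1.25*pix('wrist',b))
E
```

```text
xyz [-0.115 -0.153  2.343] a [ 0.02  0.   -0.  ] | [445.2  -9.5 150.6] op 70.1 F [-0.   1.1 -0.3] t 9.2
[682.53099277  58.08411132]
[381.62276176 269.98980192]
[382.2818761  362.84329839]
[349.61890508 425.17993282]
```

View pics/w4.png

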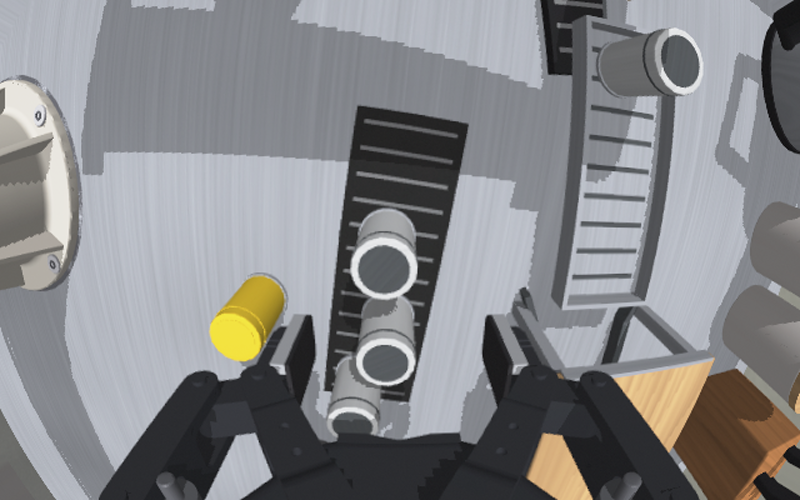

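Beaker 1 stands on the carriage, with its top at (680,61) against a prediction of (683,58). Beaker 2 is at (384,266), so I'll pick it next.

drive_tool([
  {"x":-0.09,"y":-0.17,"z":0.6,"ax":0,"ay":0,"az":0,"hand":70},
  {"x":-0.09,"y":-0.17,"z":1.2,"ax":0,"ay":0,"az":0,"hand":70},
  {"x":-0.09,"y":-0.17,"z":1.8,"ax":0,"ay":0,"az":0,"hand":70},
  {"x":-0.09,"y":-0.17,"z":2.34,"ax":0,"ay":0,"az":0,"hand":70},
  {"x":-0.09,"y":-0.17,"z":2.34,"ax":0,"ay":0,"az":0,"hand":36},
  {"x":-0.09,"y":-0.17,"z":2.34,"ax":0,"ay":0,"az":0,"hand":36},
  {"x":-0.09,"y":-0.17,"z":2.34,"ax":0,"ay":0,"az":0,"hand":36},
  {"x":-0.09,"y":-0.17,"z":2.34,"ax":0,"ay":0,"az":0,"hand":36},
])

```text
clock: 10.1
eef_pos: [437.3, -14.8, 34.0]
tcp_rot: [3.139, 0.0, 1.678]
contact_force: [-0.0, 0.6, -0.7]
opening: 0.485
grasp_force: 25.9
```

```bash
python3 - <<'E'
from h import *
f=np.array([603,67.]);d=np.array([-.106,.994])
row(*(f+25*d),60.5,96.1)
E
```

```text
xyz [ 1.771  3.472 -0.523] a [0.02 0.   0.01] | [437.3 -14.8  34. ] op 41.4 F [-0.   0.6 -0.7] t 10.1
```

drive_tool([
  {"x":0,"y":0,"z":-0.7,"ax":0,"ay":0,"az":0,"hand":36},
  {"x":0,"y":0,"z":-1.5,"ax":0,"ay":0,"az":0,"hand":36},
  {"x":0.4,"y":0.7,"z":-2.2,"ax":0,"ay":0,"az":0,"hand":36},
  {"x":0.8,"y":1.5,"z":-2.3,"ax":0,"ay":0,"az":0,"hand":36},
  {"x":1.2,"y":2.3,"z":-2.3,"ax":0,"ay":0,"az":0,"hand":36},
  {"x":1.6,"y":3.0,"z":-2.3,"ax":0,"ay":0,"az":0,"hand":36},
  {"x":1.77,"y":3.47,"z":-2.3,"ax":0,"ay":0,"az":0,"hand":36},
  {"x":1.77,"y":3.47,"z":-2.2,"ax":0,"ay":0,"az":0,"hand":36},
])

```text
clock: 10.9
eef_pos: [602.9, 93.5, 144.6]
tcp_rot: [3.136, -0.0, 1.679]
contact_force: [0.3, 0.2, -0.7]
opening: 0.484
grasp_force: 26.1
```

drive_tool([
  {"x":0,"y":0,"z":0.5,"ax":0,"ay":0,"az":0,"hand":36},
  {"x":0,"y":0,"z":1.0,"ax":0,"ay":0,"az":0,"hand":36},
  {"x":0,"y":0,"z":1.4,"ax":0,"ay":0,"az":0,"hand":36},
  {"x":0,"y":0,"z":1.6,"ax":0,"ay":0,"az":0,"hand":36},
  {"x":0,"y":0,"z":1.66,"ax":0,"ay":0,"az":0,"hand":36},
  {"x":0,"y":0,"z":1.66,"ax":0,"ay":0,"az":0,"hand":36},
  {"x":0,"y":0,"z":1.66,"ax":0,"ay":0,"az":0,"hand":70},
  {"x":0,"y":0,"z":1.66,"ax":0,"ay":0,"az":0,"hand":70},
])

```text
clock: 11.7
eef_pos: [599.8, 91.7, 60.8]
tcp_rot: [3.14, -0.0, 1.678]
contact_force: [-0.5, -0.7, -0.1]
opening: 0.805
grasp_force: 0.0
```

```bash
python3 - <<'E'
from h import *
row(444,-84,33.5,96.1)
E
```

```text
xyz [-3.161 -3.473  0.539] a [ 0.02 -0.    0.  ] | [599.8  91.7  60.8] op 68.8 F [-0.5 -0.7 -0.1] t 11.7
```

drive_tool([
  {"x":0,"y":0,"z":-0.7,"ax":0,"ay":0,"az":0,"hand":70},
  {"x":0,"y":0,"z":-1.5,"ax":0,"ay":0,"az":0,"hand":70},
  {"x":-0.6,"y":-0.8,"z":-1.8,"ax":0,"ay":0,"az":0,"hand":70},
  {"x":-1.3,"y":-1.5,"z":-1.8,"ax":0,"ay":0,"az":0,"hand":70},
  {"x":-2.0,"y":-2.2,"z":-1.8,"ax":0,"ay":0,"az":0,"hand":70},
  {"x":-2.7,"y":-2.9,"z":-1.8,"ax":0,"ay":0,"az":0,"hand":70},
  {"x":-3.16,"y":-3.47,"z":-1.8,"ax":0,"ay":0,"az":0,"hand":70},
  {"x":-3.16,"y":-3.47,"z":-1.7,"ax":0,"ay":0,"az":0,"hand":70},
])

```text
clock: 12.5
eef_pos: [440.7, -86.2, 145.5]
tcp_rot: [-3.141, 0.001, 1.675]
contact_force: [-0.1, 0.3, 0.3]
opening: 0.824
grasp_force: 0.0
```

drive_tool([
  {"x":0,"y":0,"z":0.6,"ax":0,"ay":0,"az":0,"hand":70},
  {"x":0,"y":0,"z":1.2,"ax":0,"ay":0,"az":0,"hand":70},
  {"x":0,"y":0,"z":1.8,"ax":0,"ay":0,"az":0,"hand":70},
  {"x":0,"y":0,"z":2.24,"ax":0,"ay":0,"az":0,"hand":70},
  {"x":0,"y":0,"z":2.24,"ax":0,"ay":0,"az":0,"hand":36},
  {"x":0,"y":0,"z":2.24,"ax":0,"ay":0,"az":0,"hand":36},
  {"x":0,"y":0,"z":2.24,"ax":0,"ay":0,"az":0,"hand":36},
  {"x":0,"y":0,"z":2.24,"ax":0,"ay":0,"az":0,"hand":36},
])

```text
clock: 13.3
eef_pos: [444.5, -84.1, 33.9]
tcp_rot: [3.139, 0.001, 1.678]
contact_force: [-0.1, 0.9, -0.4]
opening: 0.484
grasp_force: 25.4
```

```bash
python3 - <<'E'
from h import *
f=np.array([603,67.]);d=np.array([-.106,.994])
row(*(f-26*d),60.5,96.1)
E
```

```text
xyz [ 2.145  3.475 -0.525] a [0.02 0.01 0.  ] | [444.5 -84.1  33.9] op 41.3 F [-0.1  0.9 -0.4] t 13.3
```

drive_tool([
  {"x":0,"y":0,"z":-0.7,"ax":0,"ay":0,"az":0,"hand":36},
  {"x":0.1,"y":0,"z":-1.5,"ax":0,"ay":0,"az":0,"hand":36},
  {"x":0.7,"y":0.5,"z":-2.2,"ax":0,"ay":0,"az":0,"hand":36},
  {"x":1.3,"y":1.2,"z":-2.4,"ax":0,"ay":0,"az":0,"hand":36},
  {"x":1.8,"y":2.0,"z":-2.4,"ax":0,"ay":0,"az":0,"hand":36},
  {"x":2.14,"y":2.8,"z":-2.4,"ax":0,"ay":0,"az":0,"hand":36},
  {"x":2.14,"y":3.47,"z":-2.3,"ax":0,"ay":0,"az":0,"hand":36},
  {"x":2.14,"y":3.47,"z":-2.2,"ax":0,"ay":0,"az":0,"hand":36},
])

```text
clock: 14.1
eef_pos: [609.1, 42.2, 144.1]
tcp_rot: [3.136, 0.0, 1.679]
contact_force: [-0.1, -0.8, -0.4]
opening: 0.485
grasp_force: 26.0
```

drive_tool([
  {"x":0,"y":0,"z":0.5,"ax":0,"ay":0,"az":0,"hand":36},
  {"x":0,"y":0,"z":1.0,"ax":0,"ay":0,"az":0,"hand":36},
  {"x":0,"y":0,"z":1.4,"ax":0,"ay":0,"az":0,"hand":36},
  {"x":0,"y":0,"z":1.6,"ax":0,"ay":0,"az":0,"hand":36},
  {"x":0,"y":0,"z":1.66,"ax":0,"ay":0,"az":0,"hand":36},
  {"x":0,"y":0,"z":1.66,"ax":0,"ay":0,"az":0,"hand":36},
  {"x":0,"y":0,"z":1.66,"ax":0,"ay":0,"az":0,"hand":70},
  {"x":0,"y":0,"z":1.66,"ax":0,"ay":0,"az":0,"hand":70},
])

```text
clock: 14.9
eef_pos: [605.0, 40.9, 60.7]
tcp_rot: [3.14, 0.0, 1.678]
contact_force: [-0.6, -0.4, 0.5]
opening: 0.802
grasp_force: 0.0
```

```bash
python3 - <<'E'
from h import *
row(425,-148.5,33.5,96.1)
E
```

```text
xyz [-3.382 -3.985  0.538] a [0.01 0.   0.  ] | [605.   40.9  60.7] op 68.5 F [-0.6 -0.4  0.5] t 14.9
```

drive_tool([
  {"x":0,"y":0,"z":-0.7,"ax":0,"ay":0,"az":0,"hand":70},
  {"x":0,"y":-0.1,"z":-1.5,"ax":0,"ay":0,"az":0,"hand":70},
  {"x":-0.4,"y":-0.9,"z":-1.9,"ax":0,"ay":0,"az":0,"hand":70},
  {"x":-0.9,"y":-1.7,"z":-1.9,"ax":0,"ay":0,"az":0,"hand":70},
  {"x":-1.5,"y":-2.4,"z":-1.9,"ax":0,"ay":0,"az":0,"hand":70},
  {"x":-2.1,"y":-3.1,"z":-1.9,"ax":0,"ay":0,"az":0,"hand":70},
  {"x":-2.8,"y":-3.7,"z":-1.9,"ax":0,"ay":0,"az":0,"hand":70},
  {"x":-3.38,"y":-3.98,"z":-1.8,"ax":0,"ay":0,"az":0,"hand":70},
])

```text
clock: 15.7
eef_pos: [422.7, -149.6, 150.6]
tcp_rot: [3.141, 0.001, 1.677]
contact_force: [0.4, -0.4, 0.6]
opening: 0.819
grasp_force: 0.0
```

drive_tool([
  {"x":0,"y":0,"z":0.1,"ax":0,"ay":0,"az":0,"hand":70},
  {"x":0,"y":0,"z":0.7,"ax":0,"ay":0,"az":0,"hand":70},
  {"x":0,"y":0,"z":1.4,"ax":0,"ay":0,"az":0,"hand":70},
  {"x":0,"y":0,"z":2.0,"ax":0,"ay":0,"az":0,"hand":70},
  {"x":0,"y":0,"z":2.34,"ax":0,"ay":0,"az":0,"hand":60},
  {"x":0,"y":0,"z":2.34,"ax":0,"ay":0,"az":0,"hand":36},
  {"x":0,"y":0,"z":2.34,"ax":0,"ay":0,"az":0,"hand":36},
  {"x":0,"y":0,"z":2.34,"ax":0,"ay":0,"az":0,"hand":36},
])

```text
clock: 16.5
eef_pos: [425.7, -148.4, 33.8]
tcp_rot: [3.14, 0.001, 1.678]
contact_force: [0.2, -0.1, -0.5]
opening: 0.482
grasp_force: 27.6
```

```bash
python3 - <<'E'
from h import *
f=np.array([603,67.]);d=np.array([-.106,.994])
row(*(f-76*d),60.5,96.1)
E
```

```text
xyz [ 2.384  3.986 -0.529] a [0.02 0.01 0.01] | [ 425.7 -148.4   33.8] op 41.1 F [ 0.2 -0.1 -0.5] t 16.5
```

drive_tool([
  {"x":0,"y":0,"z":-0.7,"ax":0,"ay":0,"az":0,"hand":36},
  {"x":0.1,"y":0,"z":-1.5,"ax":0,"ay":0,"az":0,"hand":36},
  {"x":0.8,"y":0.3,"z":-2.2,"ax":0,"ay":0,"az":0,"hand":36},
  {"x":1.5,"y":0.9,"z":-2.6,"ax":0,"ay":0,"az":0,"hand":36},
  {"x":2.1,"y":1.6,"z":-2.6,"ax":0,"ay":0,"az":0,"hand":36},
  {"x":2.38,"y":2.4,"z":-2.6,"ax":0,"ay":0,"az":0,"hand":36},
  {"x":2.38,"y":3.2,"z":-2.6,"ax":0,"ay":0,"az":0,"hand":36},
  {"x":2.38,"y":3.98,"z":-2.5,"ax":0,"ay":0,"az":0,"hand":36},
])

```text
clock: 17.3
eef_pos: [612.3, -7.5, 160.2]
tcp_rot: [3.138, 0.0, 1.679]
contact_force: [-0.6, -0.1, -1.2]
opening: 0.484
grasp_force: 27.7
```

drive_tool([
  {"x":0,"y":0,"z":0,"ax":0,"ay":0,"az":0,"hand":36},
  {"x":0,"y":0,"z":0.5,"ax":0,"ay":0,"az":0,"hand":36},
  {"x":0,"y":0,"z":1.1,"ax":0,"ay":0,"az":0,"hand":36},
  {"x":0,"y":0,"z":1.6,"ax":0,"ay":0,"az":0,"hand":36},
  {"x":0,"y":0,"z":1.9,"ax":0,"ay":0,"az":0,"hand":36},
  {"x":0,"y":0,"z":1.96,"ax":0,"ay":0,"az":0,"hand":36},
  {"x":0,"y":0,"z":1.96,"ax":0,"ay":0,"az":0,"hand":36},
  {"x":0,"y":0,"z":1.96,"ax":0,"ay":0,"az":0,"hand":36},
])

```text
clock: 18.1
eef_pos: [610.9, -8.8, 61.3]
tcp_rot: [3.139, 0.0, 1.678]
contact_force: [1.0, 0.2, -2.0]
opening: 0.484
grasp_force: 28.0
```

drive_tool([
  {"x":0,"y":0,"z":0.01,"ax":0,"ay":0,"az":0,"hand":70},
  {"x":0,"y":0,"z":0.01,"ax":0,"ay":0,"az":0,"hand":70},
  {"x":0,"y":0,"z":-0.7,"ax":0,"ay":0,"az":0,"hand":70},
  {"x":0,"y":0,"z":-1.5,"ax":0,"ay":0,"az":0,"hand":70},
  {"x":0.8,"y":-0.05,"z":-2.0,"ax":0,"ay":0,"az":0,"hand":70},
  {"x":1.7,"y":-0.05,"z":-2.4,"ax":0,"ay":0,"az":0,"hand":60},
  {"x":2.6,"y":-0.05,"z":-2.6,"ax":0,"ay":0,"az":0,"hand":60},
  {"x":3.5,"y":-0.05,"z":-2.6,"ax":0,"ay":0,"az":0,"hand":50},
])

```text
clock: 18.9
eef_pos: [589.7, 166.8, 192.6]
tcp_rot: [3.137, -0.001, 1.677]
contact_force: [0.7, -1.2, -0.1]
opening: 0.585
grasp_force: 0.0
```

drive_tool([
  {"x":0.95,"y":0,"z":0,"ax":0,"ay":0,"az":0,"hand":50},
  {"x":0.95,"y":0,"z":0,"ax":0,"ay":0,"az":0,"hand":50},
  {"x":0.95,"y":0,"z":0,"ax":0,"ay":0,"az":0,"hand":50},
])

```text
clock: 19.2
eef_pos: [583.5, 213.0, 190.1]
tcp_rot: [3.141, 0.0, 1.68]
contact_force: [0.5, -0.6, 0.2]
opening: 0.583
grasp_force: 0.0
```

```bash
python3 - <<'E'
from h import *
row(589,214,73,96.1)
a=imaging.grab_frame('top')[:,:,::-1];b=imaging.grab_frame('side')[:,:,::-1];
w=imaging.grab_frame('wrist')[:,:,::-1]
A=cv2.resize(a[120:230,140:340],(400,220),interpolation=cv2.INTER_CUBIC)
B=cv2.resize(b[80:330,160:420],(400,385),interpolation=cv2.INTER_CUBIC)
C=cv2.resize(w[130:400,200:460],(400,415))
o=np.zeros((600,800,3),np.uint8);o[:220,:400]=A;o[215:600,:400]=B;o[:415,400:]=C
cv2.imwrite('pics/m1.png',o)
E
```

```text
xyz [0.008 0.111 2.342] a [0.   0.   0.03] | [583.5 213.  190.1] op 49.8 F [ 0.5 -0.6  0.2] t 19.2
```

View pics/m1.png

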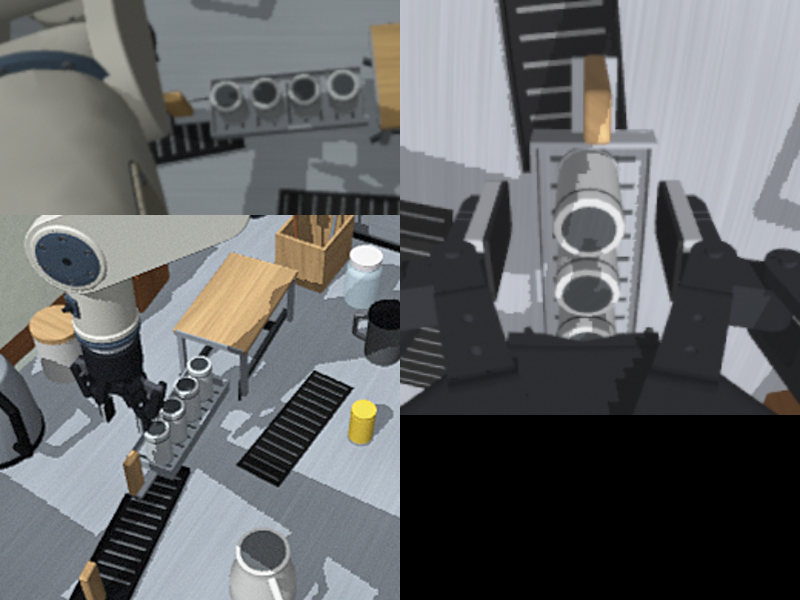

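All four beakers stand in the carriage, and the tab is at (597,60–142) in the crop. I'll locate the tab precisely.

```bash
python3 - <<'E'
from h import *
for u,v in((597,142),(597,85)):print(world('wrist',200+(u-400)*.65,130+v*.65,110).round(1))
for z,y in((110,0),(110,30),(30,30)):
  d=np.array([-.106,.994]);p=np.array([587.3,214.1])+d*(y-15)
  q=pix('wrist',[*p,z]);print(z,y,(q[0]-200)/.65+400,(q[1]-130)/.65)
row(589,214,73,96.1)
E
```

```text
[591.5 198.9 110. ]
[588.  228.8 110. ]
110 0 591.9026050033721 140.89651636784765
110 30 592.3388181216935 84.17135232261164
30 30 589.9765920807604 48.752805190623704
xyz [0.051 0.11  2.337] a [-0.    0.   -0.01] | [583.8 210.9 189.8] op 50.2 F [ 0.7 -0.4 -0.9] t 19.4
```

drive_tool([
  {"x":0.05,"y":0.13,"z":0.6,"ax":0,"ay":0,"az":0,"hand":50},
  {"x":0.05,"y":0.13,"z":1.2,"ax":0,"ay":0,"az":0,"hand":50},
  {"x":0.05,"y":0.13,"z":1.8,"ax":0,"ay":0,"az":0,"hand":50},
  {"x":0.05,"y":0.13,"z":2.3,"ax":0,"ay":0,"az":0,"hand":50},
  {"x":0.05,"y":0.13,"z":2.3,"ax":0,"ay":0,"az":0,"hand":8},
  {"x":0.05,"y":0.13,"z":2.3,"ax":0,"ay":0,"az":0,"hand":8},
  {"x":0.05,"y":0.13,"z":2.3,"ax":0,"ay":0,"az":0,"hand":8},
  {"x":0.05,"y":0.13,"z":2.3,"ax":0,"ay":0,"az":0,"hand":8},
], grip_force=30)

```text
clock: 20.15
eef_pos: [590.6, 215.1, 76.1]
tcp_rot: [3.14, -0.0, 1.677]
contact_force: [-0.3, -1.2, -1.3]
opening: 0.161
grasp_force: 33.2
```

drive_tool([
  {"x":-0.05,"y":0,"z":0,"ax":0,"ay":0,"az":0,"hand":8},
  {"x":-0.18,"y":0,"z":0,"ax":0,"ay":0,"az":0,"hand":8},
  {"x":-0.36,"y":0,"z":0,"ax":0,"ay":0,"az":0,"hand":8},
  {"x":-0.58,"y":0,"z":0,"ax":0,"ay":0,"az":0,"hand":8},
  {"x":-0.82,"y":0,"z":0,"ax":0,"ay":0,"az":0,"hand":8},
  {"x":-1.06,"y":0,"z":0,"ax":0,"ay":0,"az":0,"hand":8},
  {"x":-1.3,"y":0,"z":0,"ax":0,"ay":0,"az":0,"hand":8},
  {"x":-1.54,"y":0,"z":0,"ax":0,"ay":0,"az":0,"hand":8},
])

```text
clock: 20.95
eef_pos: [598.3, 138.2, 76.0]
tcp_rot: [3.141, -0.001, 1.677]
contact_force: [-4.5, 2.0, 8.9]
opening: 0.164
grasp_force: 34.9
```

drive_tool([
  {"x":-0.24,"y":0,"z":0,"ax":0,"ay":0,"az":0,"hand":8},
  {"x":-0.48,"y":0,"z":0,"ax":0,"ay":0,"az":0,"hand":8},
  {"x":-0.72,"y":0,"z":0,"ax":0,"ay":0,"az":0,"hand":8},
  {"x":-0.96,"y":0,"z":0,"ax":0,"ay":0,"az":0,"hand":8},
  {"x":-1.2,"y":0,"z":0,"ax":0,"ay":0,"az":0,"hand":8},
  {"x":-1.44,"y":0,"z":0,"ax":0,"ay":0,"az":0,"hand":8},
  {"x":-1.68,"y":0,"z":0,"ax":0,"ay":0,"az":0,"hand":8},
  {"x":-1.9,"y":0,"z":0,"ax":0,"ay":0,"az":0,"hand":8},
])

```text
clock: 21.75
eef_pos: [607.7, 43.5, 76.0]
tcp_rot: [-3.141, -0.0, 1.677]
contact_force: [-6.9, 1.5, 11.0]
opening: 0.155
grasp_force: 35.2
```

drive_tool([
  {"x":-0.2,"y":0,"z":0,"ax":0,"ay":0,"az":0,"hand":8},
  {"x":-0.4,"y":0,"z":0,"ax":0,"ay":0,"az":0,"hand":8},
  {"x":-0.58,"y":0,"z":0,"ax":0,"ay":0,"az":0,"hand":8},
  {"x":-0.74,"y":0,"z":0,"ax":0,"ay":0,"az":0,"hand":8},
  {"x":-0.88,"y":0,"z":0,"ax":0,"ay":0,"az":0,"hand":8},
  {"x":-1.0,"y":0,"z":0,"ax":0,"ay":0,"az":0,"hand":8},
  {"x":-1.1,"y":0,"z":0,"ax":0,"ay":0,"az":0,"hand":8},
  {"x":-1.16,"y":0,"z":0,"ax":0,"ay":0,"az":0,"hand":8},
])

```text
clock: 22.55
eef_pos: [613.5, -14.2, 75.9]
tcp_rot: [-3.14, -0.0, 1.677]
contact_force: [-7.9, 0.9, 12.8]
opening: 0.161
grasp_force: 35.4
```

drive_tool([
  {"x":-0.03,"y":0,"z":0,"ax":0,"ay":0,"az":0,"hand":8},
  {"x":-0.06,"y":0,"z":0,"ax":0,"ay":0,"az":0,"hand":8},
  {"x":-0.09,"y":0,"z":0,"ax":0,"ay":0,"az":0,"hand":8},
  {"x":-0.11,"y":0,"z":0,"ax":0,"ay":0,"az":0,"hand":8},
  {"x":-0.13,"y":0,"z":0,"ax":0,"ay":0,"az":0,"hand":8},
  {"x":-0.13,"y":0,"z":0,"ax":0,"ay":0,"az":0,"hand":8},
])

```text
clock: 23.15
eef_pos: [613.9, -18.6, 75.9]
tcp_rot: [-3.14, -0.003, 1.677]
contact_force: [-8.8, 10.9, 13.3]
opening: 0.156
grasp_force: 35.5
```

drive_tool([
  {"x":0,"y":0,"z":0,"ax":0,"ay":0,"az":0,"hand":8},
  {"x":0.01,"y":0,"z":0,"ax":0,"ay":0,"az":0,"hand":50},
  {"x":0.01,"y":0,"z":0,"ax":0,"ay":0,"az":0,"hand":50},
  {"x":0.01,"y":0,"z":0,"ax":0,"ay":0,"az":0,"hand":50},
  {"x":0.01,"y":0,"z":-0.6,"ax":0,"ay":0,"az":0,"hand":50},
  {"x":0.01,"y":0,"z":-1.5,"ax":0,"ay":0,"az":0,"hand":50},
  {"x":0.5,"y":0,"z":-2.4,"ax":0,"ay":0,"az":0,"hand":50},
  {"x":1.3,"y":0,"z":-2.9,"ax":0,"ay":0,"az":0,"hand":50},
])

```text
clock: 23.95
eef_pos: [609.8, 43.5, 223.3]
tcp_rot: [3.137, 0.001, 1.675]
contact_force: [1.0, 0.6, 0.2]
opening: 0.586
grasp_force: 0.0
```

drive_tool([
  {"x":0.9,"y":0,"z":0,"ax":0,"ay":0,"az":0,"hand":50},
  {"x":1.8,"y":0,"z":0,"ax":0,"ay":0,"az":0,"hand":50},
  {"x":2.7,"y":0,"z":0,"ax":0,"ay":0,"az":0,"hand":50},
  {"x":3.0,"y":0,"z":0,"ax":0,"ay":0,"az":0,"hand":50},
  {"x":3.0,"y":0,"z":0,"ax":0,"ay":0,"az":0,"hand":50},
  {"x":3.0,"y":0,"z":0,"ax":0,"ay":0,"az":0,"hand":50},
])

```text
clock: 24.55
eef_pos: [592.3, 193.2, 219.5]
tcp_rot: [-3.141, 0.001, 1.678]
contact_force: [0.2, -0.8, 0.5]
opening: 0.58
grasp_force: 0.0
```

```bash
python3 - <<'E'
from h import *
row(533,390,260,101)
w=imaging.grab_frame('wrist')[:,:,::-1]
np.savez('w5.npz',**imaging.camera_info('wrist'))
cv2.imwrite('pics/w5.png',cv2.resize(w,None,fx=1.25,fy=1.25))
E
```

```text
xyz [ 4.04  -0.756 -0.812] a [-0.    0.01 -0.81] | [592.3 193.2 219.5] op 49.5 F [ 0.2 -0.8  0.5] t 24.6
```

View pics/w5.png

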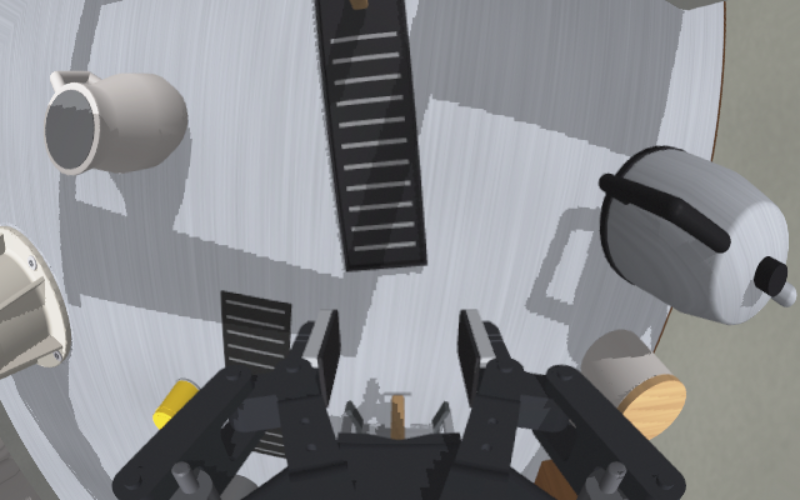

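The tray has not moved; its near corners are at (347,271) and (427,265). The carriage looks home, with its tab at (398,415). I'll go to the tray tab.

```bash
python3 - <<'E'
from h import *
for p in((347,270),(427,264)):print(world('wrist',p[0]/1.25,p[1]/1.25,14).round(1))
row(534.5,389,200,101.3)
E
```

```text
[547.8 127.8  14. ]
[624.5 142.5  14. ]
xyz [ 4.027 -0.733  0.389] a [-0.    0.01 -0.87] | [592.4 192.7 219.6] op 50.0 F [ 0.5 -0.1 -0.3] t 24.6
```

drive_tool([
  {"x":0.8,"y":-0.15,"z":0,"ax":0,"ay":0,"az":-0.3,"hand":50},
  {"x":1.7,"y":-0.3,"z":0,"ax":0,"ay":0,"az":-0.6,"hand":50},
  {"x":2.6,"y":-0.5,"z":0,"ax":0,"ay":0,"az":-0.87,"hand":50},
  {"x":3.4,"y":-0.65,"z":0.1,"ax":0,"ay":0,"az":-0.87,"hand":50},
  {"x":4.0,"y":-0.73,"z":0.2,"ax":0,"ay":0,"az":-0.87,"hand":50},
  {"x":4.03,"y":-0.73,"z":0.39,"ax":0,"ay":0,"az":-0.87,"hand":50},
  {"x":4.03,"y":-0.73,"z":0.39,"ax":0,"ay":0,"az":-0.87,"hand":50},
  {"x":4.03,"y":-0.73,"z":0.39,"ax":0,"ay":0,"az":-0.87,"hand":50},
])

```text
clock: 25.4
eef_pos: [535.0, 388.5, 199.9]
tcp_rot: [-3.141, 0.001, 1.767]
contact_force: [0.7, 0.1, -0.7]
opening: 0.585
grasp_force: 0.0
```

```bash
python3 - <<'E'
from h import *
row(534.5,389,200,101.3)
w=imaging.grab_frame('wrist')[:,:,::-1]
cv2.imwrite('pics/w6.png',cv2.resize(w[50:350,160:460],None,fx=2,fy=2,interpolation=cv2.INTER_CUBIC))
np.savez('w6.npz',**imaging.camera_info('wrist'))
e=np.array([-.197,.98]);c=np.array([534.5,389.])
for a,z in((-15,100),(15,100),(15,2)):
  q=pix('wrist',[*(c+a*e),z]);print((q-[160,50])*2)
E
```

```text
xyz [ 0.012 -0.008 -0.001] a [-0.01  0.01 -0.01] | [535.  388.5 199.9] op 50.0 F [ 0.7  0.1 -0.7] t 25.4
[318.2624336  328.92289739]
[318.19685438 260.50281449]
[318.11280644 212.69139557]
```

View pics/w6.png

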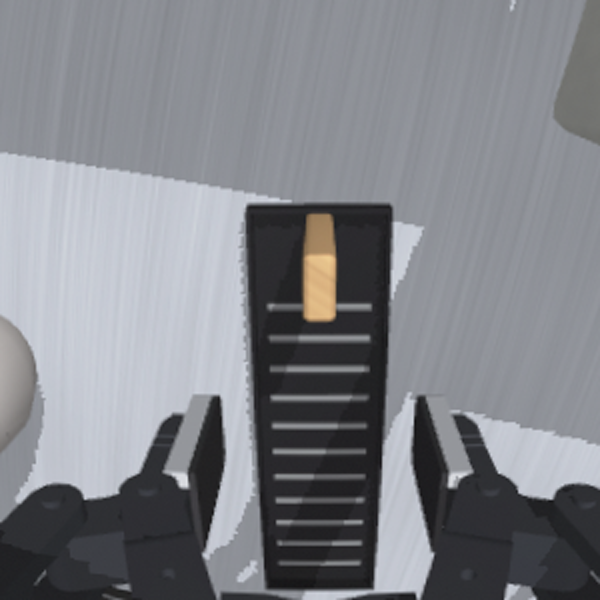

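The tab top spans (319,253) to (319,321), 3.4 mm farther along +y than predicted, and it is aligned with the gripper. I'll descend and grip.

drive_tool([
  {"x":0.07,"y":0,"z":0.8,"ax":0,"ay":0,"az":0,"hand":50},
  {"x":0.07,"y":0,"z":1.6,"ax":0,"ay":0,"az":0,"hand":50},
  {"x":0.07,"y":0,"z":2.3,"ax":0,"ay":0,"az":0,"hand":50},
  {"x":0.07,"y":0,"z":2.75,"ax":0,"ay":0,"az":0,"hand":50},
  {"x":0.07,"y":0,"z":2.75,"ax":0,"ay":0,"az":0,"hand":8},
  {"x":0.07,"y":0,"z":2.75,"ax":0,"ay":0,"az":0,"hand":8},
  {"x":0.07,"y":0,"z":2.75,"ax":0,"ay":0,"az":0,"hand":8},
  {"x":0.07,"y":0,"z":2.75,"ax":0,"ay":0,"az":0,"hand":8},
], grip_force=50)

```text
clock: 26.25
eef_pos: [534.6, 394.1, 64.5]
tcp_rot: [3.139, -0.001, 1.768]
contact_force: [0.4, 0.1, -1.3]
opening: 0.159
grasp_force: 51.0
```

```bash
python3 - <<'E'
from h import *
row(584.6,274.1,monitor.sense()['eef_pos'][2],95.7)
E
```

```text
xyz [-2.551e+00  5.090e-01 -1.000e-03] a [ 0.02 -0.01  0.94] | [534.6 394.1  64.5] op 13.5 F [ 0.4  0.1 -1.3] t 26.2
```

drive_tool([
  {"x":-0.2,"y":0.04,"z":0,"ax":0,"ay":0,"az":0.1,"hand":8},
  {"x":-0.55,"y":0.11,"z":0,"ax":0,"ay":0,"az":0.2,"hand":8},
  {"x":-0.95,"y":0.19,"z":0,"ax":0,"ay":0,"az":0.35,"hand":8},
  {"x":-1.35,"y":0.27,"z":0,"ax":0,"ay":0,"az":0.5,"hand":8},
  {"x":-1.75,"y":0.35,"z":0,"ax":0,"ay":0,"az":0.65,"hand":8},
  {"x":-2.15,"y":0.43,"z":0,"ax":0,"ay":0,"az":0.8,"hand":8},
  {"x":-2.45,"y":0.49,"z":0,"ax":0,"ay":0,"az":0.94,"hand":8},
  {"x":-2.55,"y":0.51,"z":0,"ax":0,"ay":0,"az":0.94,"hand":8},
])

```text
clock: 27.05
eef_pos: [585.4, 272.9, 64.4]
tcp_rot: [3.139, -0.002, 1.668]
contact_force: [-2.1, 4.9, 6.7]
opening: 0.153
grasp_force: 52.2
```

```bash
python3 - <<'E'
from h import *
row(584.6,274.1,64.5,95.7)
a=imaging.grab_frame('top')[:,:,::-1];b=imaging.grab_frame('side')[:,:,::-1]
A=cv2.resize(a[130:210,180:340],(800,400),interpolation=cv2.INTER_CUBIC)
w=imaging.grab_frame('wrist')[:,:,::-1]
o=np.zeros((600,800,3),np.uint8);o[:300,:400]=cv2.resize(a[130:220,180:300],(400,300),interpolation=cv2.INTER_CUBIC)
o[:300,400:]=cv2.resize(b[100:340,120:440],(400,300));o[300:,:480]=cv2.resize(w,(480,300),interpolation=cv2.INTER_AREA)
cv2.imwrite('pics/m2.png',o)
E
```

```text
xyz [ 0.025 -0.013 -0.002] a [ 0.02 -0.02 -0.03] | [585.4 272.9  64.4] op 13.1 F [-2.1  4.9  6.7] t 27.1
```

View pics/m2.png

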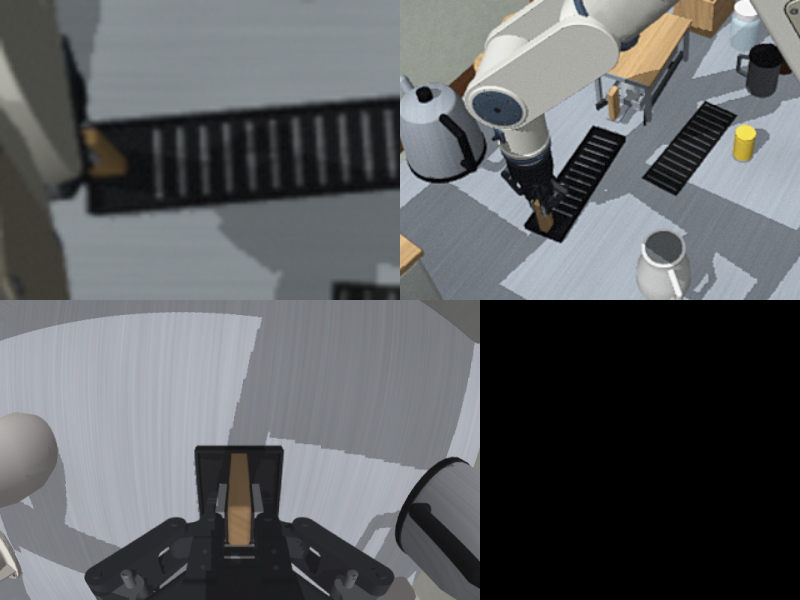

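The tray is held by its tab and lined up with the hood mouth, well clear of the jug and kettle. I'll push it in.

```bash
python3 - <<'E'
from h import *
row(607.3,47.2,64.4,95.7)
E
```

```text
xyz [-4.53  -0.007  0.   ] a [ 0.03  0.   -0.01] | [585.4 272.6  64.4] op 13.4 F [ 1.7 -3.8  6.6] t 27.2
```

drive_tool([
  {"x":-0.15,"y":0,"z":0,"ax":0,"ay":0,"az":0,"hand":8},
  {"x":-0.4,"y":0,"z":0,"ax":0,"ay":0,"az":0,"hand":8},
  {"x":-0.65,"y":0,"z":0,"ax":0,"ay":0,"az":0,"hand":8},
  {"x":-0.9,"y":0,"z":0,"ax":0,"ay":0,"az":0,"hand":8},
  {"x":-1.15,"y":0,"z":0,"ax":0,"ay":0,"az":0,"hand":8},
  {"x":-1.4,"y":0,"z":0,"ax":0,"ay":0,"az":0,"hand":8},
  {"x":-1.65,"y":0,"z":0,"ax":0,"ay":0,"az":0,"hand":8},
  {"x":-1.8,"y":0,"z":0,"ax":0,"ay":0,"az":0,"hand":8},
])

```text
clock: 28.0
eef_pos: [594.1, 183.9, 64.4]
tcp_rot: [3.139, -0.001, 1.669]
contact_force: [-0.9, 5.4, 5.9]
opening: 0.157
grasp_force: 52.2
```

drive_tool([
  {"x":-0.2,"y":0,"z":0,"ax":0,"ay":0,"az":0,"hand":8},
  {"x":-0.4,"y":0,"z":0,"ax":0,"ay":0,"az":0,"hand":8},
  {"x":-0.6,"y":0,"z":0,"ax":0,"ay":0,"az":0,"hand":8},
  {"x":-0.8,"y":0,"z":0,"ax":0,"ay":0,"az":0,"hand":8},
  {"x":-1.0,"y":0,"z":0,"ax":0,"ay":0,"az":0,"hand":8},
  {"x":-1.15,"y":0,"z":0,"ax":0,"ay":0,"az":0,"hand":8},
])

```text
clock: 28.6
eef_pos: [599.7, 126.9, 64.4]
tcp_rot: [3.139, -0.001, 1.669]
contact_force: [-0.9, 6.0, 6.6]
opening: 0.157
grasp_force: 52.2
```

drive_tool([
  {"x":-0.2,"y":0,"z":0,"ax":0,"ay":0,"az":0,"hand":8},
  {"x":-0.4,"y":0,"z":0,"ax":0,"ay":0,"az":0,"hand":8},
  {"x":-0.6,"y":0,"z":0,"ax":0,"ay":0,"az":0,"hand":8},
  {"x":-0.8,"y":0,"z":0,"ax":0,"ay":0,"az":0,"hand":8},
  {"x":-1.0,"y":0,"z":0,"ax":0,"ay":0,"az":0,"hand":8},
  {"x":-1.2,"y":0,"z":0,"ax":0,"ay":0,"az":0,"hand":8},
  {"x":-1.4,"y":0,"z":0,"ax":0,"ay":0,"az":0,"hand":8},
  {"x":-1.55,"y":0,"z":0,"ax":0,"ay":0,"az":0,"hand":8},
])

```text
clock: 29.4
eef_pos: [607.3, 49.7, 64.4]
tcp_rot: [3.139, -0.001, 1.669]
contact_force: [-0.3, 6.0, 7.9]
opening: 0.159
grasp_force: 52.3
```

drive_tool([
  {"x":-0.08,"y":0,"z":0,"ax":0,"ay":0,"az":0,"hand":8},
  {"x":-0.16,"y":0,"z":0,"ax":0,"ay":0,"az":0,"hand":8},
  {"x":-0.24,"y":0,"z":0,"ax":0,"ay":0,"az":0,"hand":8},
  {"x":-0.3,"y":0,"z":0,"ax":0,"ay":0,"az":0,"hand":8},
])

```text
clock: 29.8
eef_pos: [608.7, 35.1, 64.4]
tcp_rot: [3.139, -0.001, 1.669]
contact_force: [-1.0, 6.7, 6.9]
opening: 0.155
grasp_force: 52.4
```

Expected contact is at y≈27–29, so I'll creep in until the force rises.

drive_tool([
  {"x":-0.05,"y":0,"z":0,"ax":0,"ay":0,"az":0,"hand":8},
  {"x":-0.09,"y":0,"z":0,"ax":0,"ay":0,"az":0,"hand":8},
  {"x":-0.12,"y":0,"z":0,"ax":0,"ay":0,"az":0,"hand":8},
  {"x":-0.14,"y":0,"z":0,"ax":0,"ay":0,"az":0,"hand":8},
  {"x":-0.14,"y":0,"z":0,"ax":0,"ay":0,"az":0,"hand":8},
])

```text
clock: 30.3
eef_pos: [609.4, 28.1, 64.4]
tcp_rot: [3.139, -0.001, 1.669]
contact_force: [-0.4, 5.1, 6.5]
opening: 0.154
grasp_force: 52.4
```

drive_tool([
  {"x":-0.03,"y":0,"z":0,"ax":0,"ay":0,"az":0,"hand":8},
  {"x":-0.06,"y":0,"z":0,"ax":0,"ay":0,"az":0,"hand":8},
  {"x":-0.06,"y":0,"z":0,"ax":0,"ay":0,"az":0,"hand":8},
])

```text
clock: 30.6
eef_pos: [609.4, 27.1, 64.4]
tcp_rot: [3.139, -0.003, 1.669]
contact_force: [-1.7, 17.3, 7.9]
opening: 0.158
grasp_force: 52.4
```

drive_tool([
  {"x":0.03,"y":0,"z":0,"ax":0,"ay":0,"az":0,"hand":8},
  {"x":0.03,"y":0,"z":0,"ax":0,"ay":0,"az":0,"hand":45},
  {"x":0.03,"y":0,"z":0,"ax":0,"ay":0,"az":0,"hand":45},
  {"x":0.03,"y":0,"z":0,"ax":0,"ay":0,"az":0,"hand":45},
  {"x":0.03,"y":0,"z":-0.6,"ax":0,"ay":0,"az":0,"hand":45},
  {"x":0.03,"y":0,"z":-1.5,"ax":0,"ay":0,"az":0,"hand":45},
  {"x":0.6,"y":0,"z":-2.4,"ax":0,"ay":0,"az":0,"hand":45},
  {"x":1.5,"y":0,"z":-2.8,"ax":0,"ay":0,"az":0,"hand":45},
])

```text
clock: 31.4
eef_pos: [603.1, 96.6, 205.7]
tcp_rot: [3.137, 0.001, 1.667]
contact_force: [2.6, -0.0, 0.1]
opening: 0.529
grasp_force: 0.0
```

drive_tool([
  {"x":0.9,"y":0,"z":0,"ax":0,"ay":0,"az":0,"hand":45},
  {"x":1.8,"y":0,"z":0,"ax":0,"ay":0,"az":0,"hand":45},
  {"x":2.7,"y":0,"z":0,"ax":0,"ay":0,"az":0,"hand":45},
  {"x":3.0,"y":0,"z":0,"ax":0,"ay":0,"az":0,"hand":45},
  {"x":3.0,"y":0,"z":0,"ax":0,"ay":0,"az":0,"hand":45},
])

```text
clock: 31.9
eef_pos: [586.0, 248.9, 201.6]
tcp_rot: [-3.141, -0.0, 1.673]
contact_force: [1.0, 0.4, 0.8]
opening: 0.527
grasp_force: 0.0
```

```bash
python3 - <<'E'
from h import *
row(592,190,220,96)
a=imaging.grab_frame('top')[:,:,::-1];b=imaging.grab_frame('side')[:,:,::-1]
A=cv2.resize(a[110:200,240:440],(800,360),interpolation=cv2.INTER_CUBIC)
B=cv2.resize(b[90:210,250:410],(320,240),interpolation=cv2.INTER_CUBIC)
w=imaging.grab_frame('wrist')[:,:,::-1]
o=np.zeros((600,800,3),np.uint8);o[:360]=A;o[360:,:320]=B;o[360:,320:]=cv2.resize(w[280:400,200:440],(480,240))
cv2.imwrite('pics/m3.png',o)
E
```

```text
xyz [-1.184e+00 -1.000e-03 -3.680e-01] a [-0.   -0.   -0.02] | [586.  248.9 201.6] op 45.0 F [1.  0.4 0.8] t 31.9
```

View pics/m3.png

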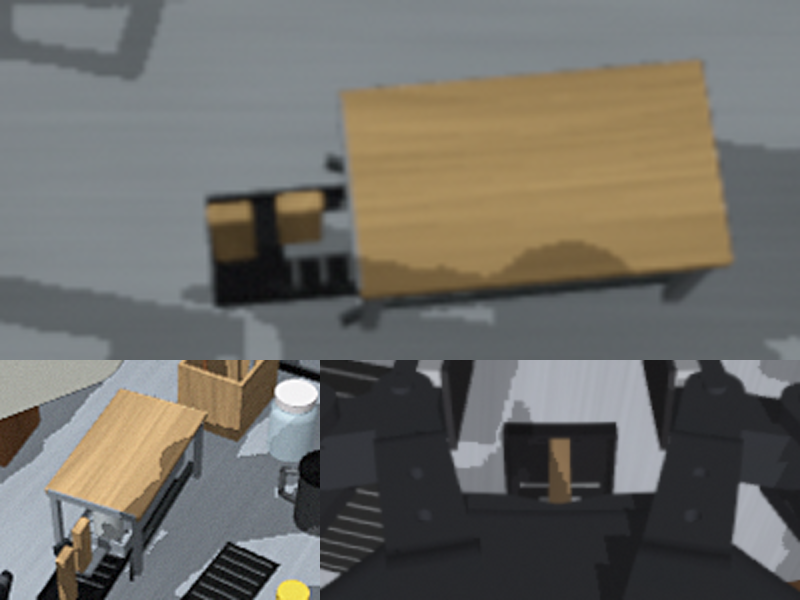

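The tray is under the carriage with its tab outermost, and its outer corners are at (206,196) and (214,304). A quick numeric check before I hand in.

```bash
python3 - <<'E'
from h import *
m=np.array([617.5,-54.3]);d=np.array([-.0997,.995]);x=np.array([.995,.0997])
def L(u,v,z):
    p=world('top',240+u/4,110+v/4,z)[:2]-m;print(z,(p@x).round(1),(p@d).round(1))
L(206,196,14);L(214,304,14);print('tray tab +y top edge exp 97');L(207,213,100);print('carr tab exp 50');L(277,203,110)
print('mouth exp y0');L(343,92,120);L(363,297,120)
E
```

```text
14 39.0 96.7
14 -40.8 97.5
tray tab +y top edge exp 97
100 -0.2 94.2
carr tab exp 50
110 -0.7 48.0
mouth exp y0
120 67.4 -1.6
120 -70.9 -0.6
```

```bash
python3 -c "
from rig import r
print(r.sign_off())"
```

```text
the job is handed in; nothing more can be done
None
```

The job is handed in: all four beakers stand mouth down on the carriage, the carriage is fully home, and the drip tray is home against its stop with its tab outermost; the sign-off call returned no verdict.

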